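Feed the tube onto the saw bed, home to the length stop, and close the vise

TASK

Feed the long square tube from the infeed rest onto the cut-off saw: ease its front end over the step onto the saw's bed and slide the tube along, always with one end down and never carried through the air or rammed, until it butts firmly against the length stop without shifting the stop. Then push the vise jaw up so that it nips the tube flat against the fence, with the tube still up to the stop, and leave the other things on the bench alone.

Things in the scene. Friction and masses are not known exactly. Their poses are not given: they have to be found in the camera images.
- saw: Fixed bench cut-off saw. Origin on the bench below the fence's front face, in the wheel's plane. +x through the fence, away from the operator; +y the feed direction along the fence. Flat bed at z = 60 mm, x -190 to 210, y -135 to 150; 12 mm slot under the wheel. Raised head: 40 mm thick at y = 0, motor on its +y side; over the bed all above z = 150, from x = -95 back; handle 430 high.
- bed_edge (a point): Middle of the upper infeed edge of the saw's bed, the step that the tube must climb (saw x = -20, y = -135, z = 60 mm). The bed is level with this point; axes as the saw's.
- fence (a point): Foot of the fence's front face where the bed meets it (saw x = 0, y = -80, z = 60 mm); axes as the saw's, the face looks to -x. The fence stands 50 mm above the bed and 10 mm thick, from saw y = -125 to -16 and 12 to 148. The tube's place is on the bed along this face, its middle 20 mm in front of it.
- rest: Fixed infeed rest: aluminium plate 130 (x) x 280 (y) mm on angle-steel legs, 20 to 40 mm before the bed's infeed edge. Origin under the plate's centre, within 2 mm of the bench; the plate's top is 53 mm above the origin and 5 to 9 mm below the saw bed. Axes nearly as the saw's.
- tube: The loose square steel tube to be fed, 40 x 40 x 320 mm, wall 2.5 mm, open ends, 0.5 to 0.95 kg; sliding it takes 2 to 8 N. Origin: centre of its underside; +y along its length towards the saw. It may turn in a grip about the line between the fingers. The length stop gives way and stays shifted under about 18 N.
- tube_lead (a point): Middle of the lower edge of the tube's front end (the end nearest the saw), on the underside: 160 mm along +y from the tube's origin.
- tube_tail (a point): Middle of the lower edge of the tube's rear end: 160 mm along -y from the tube's origin.
- stop_zone (a point): Fixed point on the saw, 20 mm above the bed and 20 mm before the fence, in the middle of the length stop's range; axes as the saw's. The stop (named stop in the rules) is a steel plate 46 x 8 x 50 mm hung from a saddle on the outfeed fence. Its face looks to -y and lies 70 to 105 mm past the wheel's plane, within 17.5 mm of this point: its setting is not measured, feel for it.
- jaw_face (a point): Centre line of the vise jaw's pressing face (looks to +x, at the fence), 20 mm above the bed, at the saw's y = -80. The jaw is a steel block 22 (x) x 60 (y) x 55 (z) mm above the bed; at the start its face is 70 to 85 mm from the fence.
- jaw_back (a point): Point to push the vise jaw at: on its back (-x) face, mid-width, 44 mm above the bed, 11 mm below the jaw's top; axes as the saw's. Behind the jaw, lower down, are its 14 mm screw (top 25 mm above the bed) and a nut bracket (28 mm above the bed, 38 mm behind the jaw when fully back); the space above these is free.
- jaw (a joint): Travel of the vise jaw towards the fence, m: 0 = fully back (face 85 mm from the fence), 0.045 = just on a tube that lies against the fence. It slides freely against about 3 N of friction (half-nut lifted) and stays where it is left.
- offcut_a: Bystander: 60 mm offcut of the same square tube, lying on the bench on the robot's side of the rest.
- offcut_b: Bystander: 45 mm offcut of the square tube, lying on the bench past the saw's outfeed end.
- pipe_offcut: Bystander: round pipe offcut, 48 mm across, 70 mm high, standing past the outfeed end.
- wrench: Bystander: 200 mm wrench lying between robot and rest.
- hammer: Bystander: 280 mm hammer lying left of the saw.
- try_square: Bystander: steel try square, 160 x 110 mm, lying behind the rest.
- discs: Bystander: stack of cutting discs, 115 mm across, 18 mm high, right of the rest, on the robot's side.
- spray_can: Bystander: spray can, 66 mm across, 190 mm high, standing behind the rest, near the saw.

How it is judged:
By the outcome, as a careful person would: the job done as asked, in the order asked, and still so for the second after the job is handed in, with the robot touching nothing.
It also fails if it takes over 72 s, if anything falls off the work surface, if the arm or the gripper's body presses on something with over 40 N, if the wrist force passes 120 N, or if a joint passes its speed limit or range.

ROBOT

A 7-joint arm with a two-finger parallel gripper is mounted at the origin on the work surface. World frame = base frame: x ahead of the robot, y to its left, z up, the work surface at z = 0. Lengths are in m, angles in rad, forces in N, time in s.
With the tool pointing down it reaches from about 0.425 to 0.925 m from the base axis. Payload 6.8 kg.
Tool frame: the origin (TCP) lies at the very end of the fingers, on their centre line; the grasp point (between the pads) lies 19 mm behind it; z points along the fingers, y is the direction in which the jaws open and shut (so a half turn about z gives the same grasp; the last joint's range is limited). The gripper opens to 85 mm and grips with 20 to 120 N. Pads are 22 mm wide; open, the fingers measure 114 mm over their backs; the gripper's body (76 mm by 85 mm) begins 54 mm behind the grasp point. The pads swing forward as they close: fully open they stand 13 mm farther back than shut.
Start: joints at [1.032, 0.477, 0.022, 1.555, -0.011, 1.109, -0.083], TCP at [0.282, -0.613, 0.231] pointing down, gripper open.
Joint ranges: [-2.96, 2.96], [-0.34, 2.1], [-1.41, 1.46], [0.24, 2.44], [-1.37, 4.51], [0.17, 1.92], [-2.96, 2.96]. Speed limits (rad/s): [2.39, 2.39, 3.14, 3.14, 3.14, 3.14, 3.14].

INTERFACE

Orientations are given as a rotation vector (axis times angle).
In Python, from bench import monitor, viewer, job gives the robot as it stands. The module is installed in compiled form; this text tells all that it offers.
- The arm moves only by the tool drive_tool, never from a script. Its argument "commands" is a list of rows, each an object with "linear": the shift along the tool's x, y, z in m, a list of three; "dr": the turn, a rotation vector about the tool's x, y, z in degrees, a list of three; "jaw": the closure, from 0 (fully open) to 1 (shut). A call has 1 to 8 rows; each row shifts and turns the pose as measured when the row begins, along the tool's axes as they then stand; what a row does not reach is not made up. A row lasts 1/8 s, in which the tool goes at most 62.5 mm and 10.7 degrees, less where a joint would pass 70% of its speed; a pose out of reach is approached as far as the arm can. A call is refused whole if a number of a shift passes 0.0625 or a number of a turn 10.7, either way. A call with a gripper value outside its range is refused whole. The fingers move at their own pace and stop on an object; "force" is the grip in N (left out, the last holds). Time passes only in rows, so rows that do not move let the fingers close. It gives the time, the measured TCP pose, the force and the opening at its end, in the units of the state.
- monitor.get_obs(): the state, without advancing time (a new reading comes with each control period).
- viewer.grab_frame(name): name is "scene" or "top" or "wrist"; returns the picture (384x512x3 uint8, red, green, blue); there is no depth.
- viewer.calibration(name): a dict with "K" (3x3 intrinsics, pixels), "R" (3x3) and "t" (3): a world point X has camera coordinates R X + t. Camera axes: x right, y down, z forward; pixel columns grow to the right and rows downward; lengths in m; the calibration is good to about 2 mm. A picture is of the moment at which its call begins: read the wrist's pose just before it. calibration takes no time and is no camera call; for the wrist camera it gives the pose at the moment of the call.
- job.hand_in(): hands the job in, once; it reports no verdict.
The state is a dict: "clock": time; "joints": joint angles; "qvel": joint speeds; "tau": joint torques, N m; "tcp_pos": TCP position; "orientation": TCP orientation; "contact_force": force on the tool from outside, world axes, zero at the start; "moment": the same for the moment, N m; "grip_width": finger opening in m.
Only numpy, scipy, OpenCV 4.12 (cv2) and the standard library are available. Lean on these libraries where they do the work, as an engineer would, in place of code of your own. Each camera call takes 0.05 s, during which the arm holds its last target.

## Working session

There is one attempt and no reset: what is moved stays moved. The work goes in short steps, Python scripts to look and compute and a tool call to move; the robot and the scene stay as the last step left them, time stands still between calls to the robot, and variables do not carry over. Pictures are saved under pics/ and viewed, and the job is handed in when it is done.

Besides the shell and the picture viewer there is one more tool, called after "Call:" as name(argument=value, ...), one argument or row to a line, values as JSON. drive_tool: Moves the arm, as the interface text tells. Its arguments: {"type":"object","properties":{"commands":{"type":"array"},"force":{"type":"number"}},"required":["commands"]}

```bash
mkdir -p pics; cat > h.py <<'E'
import numpy as np, cv2
from bench import monitor, viewer, job
from scipy.spatial.transform import Rotation as Rn
def snap(name,fn,scale=1.5):
    im=viewer.grab_frame(name); np.save('pics/'+fn+'.npy',im)
    c=viewer.calibration(name); np.savez('pics/'+fn+'_cal.npz',**{k:np.array(c[k]) for k in 'KRt'})
    b=cv2.cvtColor(im,cv2.COLOR_RGB2BGR)
    cv2.imwrite('pics/'+fn+'.png',cv2.resize(b,None,fx=scale,fy=scale,interpolation=cv2.INTER_CUBIC))
def cal(fn):
    d=np.load('pics/'+fn+'_cal.npz'); return d['K'],d['R'],d['t']
def ray(fn,px):
    K,R,t=cal(fn); d=R.T@np.linalg.inv(K)@np.array([px[0],px[1],1.]); return -R.T@t,d
def onz(fn,px,z):
    o,d=ray(fn,px); return o+d*(z-o[2])/d[2]
def proj(fn,X):
    K,R,t=cal(fn); p=K@(R@np.array(X)+t); return p[:2]/p[2]
def st():
    s=monitor.get_obs()
    for k in ('clock','joints','tcp_pos','orientation','contact_force','moment','grip_width'): print(k,np.round(s[k],4))
    return s
E
python3 - <<'E'
from h import *
st()
snap('scene','s0'); snap('top','t0'); 
for f in('s0','t0'):
    K,R,t=cal(f);print(K[0],-R.T@t,R[2])
s=monitor.get_obs();print(Rn.from_rotvec(s['orientation']).as_matrix().round(3))
E
```

```text
clock 0.0
joints [ 1.0319  0.4778  0.0223  1.5564 -0.0115  1.1093 -0.0831]
tcp_pos [ 0.2816 -0.6128  0.2304]
orientation [-3.0673e+00 -6.7120e-01  8.0000e-04]
contact_force [ 0.6008 -0.0182 -0.5627]
moment [-0.048   0.0169  0.0442]
grip_width 0.0852
[366.1611975    0.         251.94678847] [1.12659806 0.32094734 0.7930522 ] [-0.58576181 -0.34244052 -0.73458668]
[404.58927554   0.         261.15629054] [ 0.46320251 -0.03694002  1.36329774] [ 0.05554708  0.01159626 -0.99838873]
[[ 0.909  0.418 -0.001]
 [ 0.418 -0.909  0.001]
 [-0.    -0.002 -1.   ]]
```

View pics/s0.png

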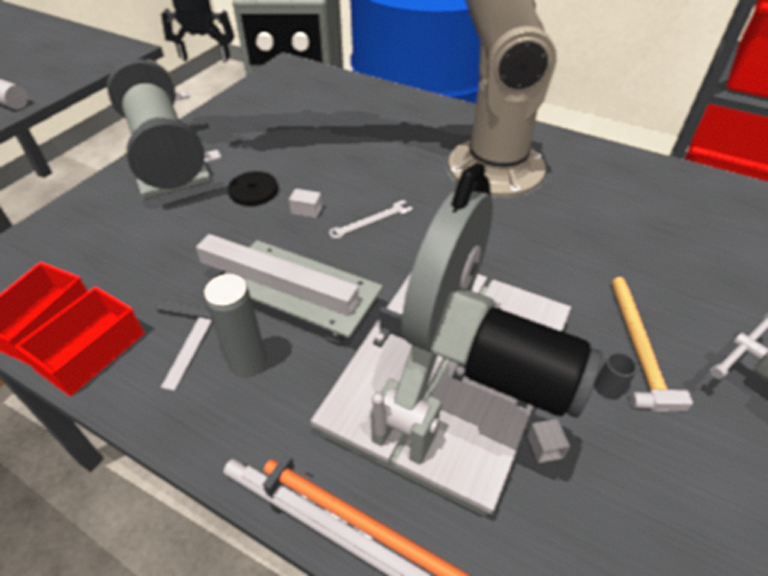

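View pics/t0.png

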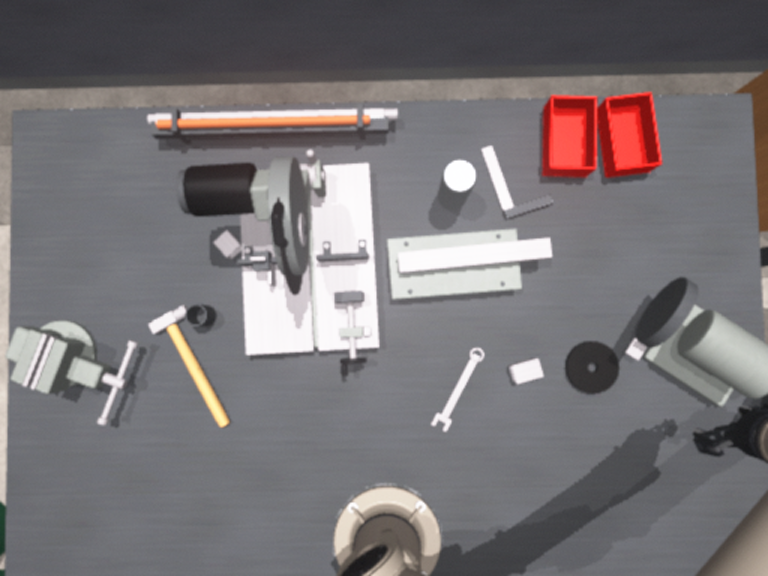

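The top view shows the saw bed at (245–378, 165–355), the rest at (388–521, 230–300), the tube at (398–552, 240–272) and the jaw at about (349, 297). All pixels are at 1.5x scale. World +x is up in the picture and +y is left. I'll zoom in for corners.

```bash
python3 - <<'E'
from h import *
im=np.load('pics/t0.npy')[...,::-1]
c=im[100:245,155:375]; cv2.imwrite('pics/t0c.png',cv2.resize(c,None,fx=3.6,fy=3.6,interpolation=cv2.INTER_CUBIC))
# bright masks
hsv=cv2.cvtColor(im.copy(),cv2.COLOR_BGR2HSV)
m=((hsv[...,2]>195)&(hsv[...,1]<40)).astype(np.uint8)
for cc in cv2.findContours(m,cv2.RETR_EXTERNAL,cv2.CHAIN_APPROX_NONE)[0]:
    if cv2.contourArea(cc)>250: print(cv2.contourArea(cc),cv2.minAreaRect(cc),cv2.boxPoints(cv2.minAreaRect(cc)).round(1).tolist())
E
```

```text
982.5 ((257.5, 347.0), (44.0, 69.0), 90.0) [[223.0, 325.0], [292.0, 325.0], [292.0, 369.0], [223.0, 369.0]]
298.5 ((305.60003662109375, 258.3000183105469), (11.180338859558105, 59.92662048339844), 26.56505012512207) [[287.20001220703125, 282.6000061035156], [314.0, 229.0], [324.0, 234.0], [297.20001220703125, 287.6000061035156]]
312.5 ((31.692306518554688, 243.03846740722656), (11.307693481445312, 35.846160888671875), 22.61986541748047) [[19.600000381469727, 257.3999938964844], [33.400001525878906, 224.3000030517578], [43.79999923706055, 228.6999969482422], [30.0, 261.79998779296875]]
513.0 ((493.3461608886719, 233.23077392578125), (49.09096908569336, 13.867505073547363), 33.6900634765625) [[469.1000061035156, 225.39999389648438], [476.79998779296875, 213.8000030517578], [517.5999755859375, 241.10000610351562], [509.8999938964844, 252.60000610351562]]
3192.5 ((313.61810302734375, 174.432373046875), (39.59426498413086, 108.21741485595703), 85.54439544677734) [[258.1000061035156, 158.89999389648438], [366.0, 150.5], [369.1000061035156, 190.0], [261.20001220703125, 198.39999389648438]]

[... 247 characters left out ...]
1], [246.60000610351562, 108.19999694824219], [252.5, 237.1999969482422], [163.6999969482422, 241.1999969482422]]
320.0 ((306.0, 117.0), (20.0, 20.0), 90.0) [[296.0, 107.0], [316.0, 107.0], [316.0, 127.0], [296.0, 127.0]]
291.5 ((331.3348388671875, 118.2375717163086), (43.72372817993164, 7.735736846923828), 70.34617614746094) [[320.29998779296875, 99.0], [327.6000061035156, 96.30000305175781], [342.29998779296875, 137.5], [335.0, 140.10000610351562]]
340.0 ((179.00025939941406, 75.51136016845703), (3.9308032989501953, 116.08366394042969), 88.69805145263672) [[120.9000015258789, 74.9000015258789], [237.0, 72.19999694824219], [237.10000610351562, 76.19999694824219], [121.0, 78.80000305175781]]
```

View pics/t0c.png

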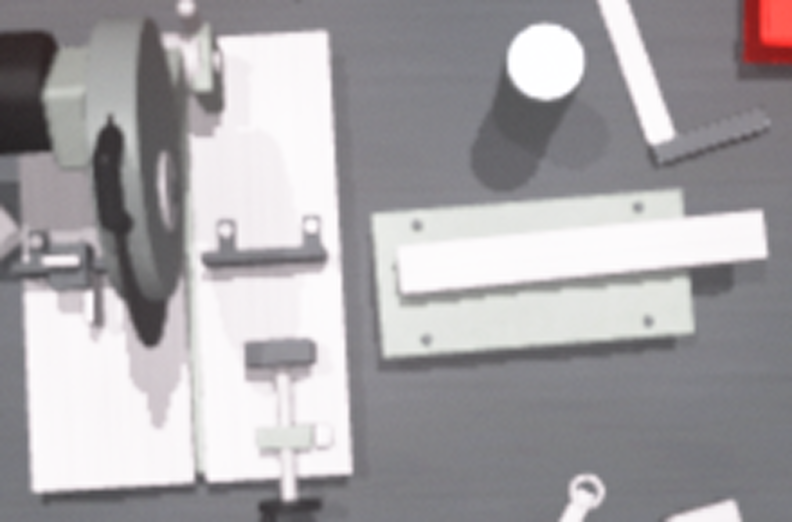

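```bash
python3 - <<'E'
from h import *
def P(cx,cy,z): return onz('t0',(155+(cx+.5)/3.6-.5,100+(cy+.5)/3.6-.5),z)
bed={'TR':P(328,31,.06),'BR':P(352,474,.06),'BL':P(33,492,.06)}
for k,v in bed.items(): print(k,v.round(4))
d=bed['TR']-bed['BR']; print('len',np.linalg.norm(d),'ang',np.degrees(np.arctan2(d[1],d[0])))
d=bed['BL']-bed['BR']; print('len',np.linalg.norm(d),'ang',np.degrees(np.arctan2(-d[0],d[1])))
print('tube')
c=[P(*q,.093) for q in((397,247),(401,294),(763,209),(768,257))]
for q in c: print(q.round(4))
f=(c[0]+c[1])/2;r=(c[2]+c[3])/2; print(f,r,np.linalg.norm(f-r),np.degrees(np.arctan2(-(f-r)[0],(f-r)[1])),np.linalg.norm(c[0]-c[1]),np.linalg.norm(c[2]-c[3]))
print('rest')
c=[P(*q,.053) for q in((373,214),(682,189),(694,332),(384,358))]
for q in c: print(q.round(4))
d=c[0]-c[1];print(np.linalg.norm(d),np.degrees(np.arctan2(-d[0],d[1])),np.linalg.norm(c[0]-c[3]))
print('fence',P(205,268,.11),P(327,260,.11))
print('jaw',P(246,367,.115),P(315,367,.115),P(246,340,.115),P(315,340,.115))
print('stop',P(101,300,.11),P(93,325,.11))
E
```

```text
TR [0.8236 0.0229 0.06  ]
BR [0.4225 0.0085 0.06  ]
BL [0.4119 0.294  0.06  ]
len 0.40134196217301343 ang 2.0625923837100646
len 0.28573708370844936 ang 2.123049177642496
tube
[ 0.6211 -0.0358  0.093 ]
[ 0.5797 -0.0384  0.093 ]
[ 0.6478 -0.3567  0.093 ]
[ 0.6055 -0.3596  0.093 ]
[ 0.60038688 -0.03709597  0.093     ] [ 0.62662477 -0.35814333  0.093     ] 0.32211773267356253 4.672166630694787 0.041504293553018774 0.04239101939196723
rest
[ 0.6566 -0.0146  0.053 ]
[ 0.6733 -0.2944  0.053 ]
[ 0.5436 -0.3012  0.053 ]
[ 0.5258 -0.022   0.053 ]
0.28029591191120384 3.4307932911990933 0.13095112873506423
fence [0.60421361 0.1307806  0.11      ] [0.60895557 0.02499448 0.11      ]
jaw [0.51751208 0.09593781 0.115     ] [0.51632386 0.03665309 0.115     ] [0.54073881 0.09560592 0.115     ] [0.53953535 0.03626047 0.115     ]
stop [0.57827728 0.2212785  0.11      ] [0.55672889 0.22840291 0.11      ]
```

Call:
drive_tool(
  commands=[
    {"linear": [0.04, -0.03, 0], "dr": [0, 0, -10], "jaw": 0},
    {"linear": [0.04, -0.03, 0], "dr": [0, 0, -10], "jaw": 0},
    {"linear": [0.04, -0.02, 0], "dr": [0, 0, -10], "jaw": 0},
    {"linear": [0.04, 0, 0], "dr": [0, 0, -10], "jaw": 0},
    {"linear": [0.04, 0, 0], "dr": [0, 0, -10], "jaw": 0},
    {"linear": [0.04, 0.02, 0], "dr": [0, 0, -10], "jaw": 0},
    {"linear": [0.04, 0.02, 0], "dr": [0, 0, -10], "jaw": 0},
    {"linear": [0, 0, 0], "dr": [0, 0, 0], "jaw": 0},
  ],
)

```text
clock: 1.1
tcp_pos: [0.4273, -0.3269, 0.2271]
orientation: [-2.078, -2.347, 0.001]
contact_force: [-0.7, 0.3, 0.1]
grip_width: 0.0854
```

```bash
cat >> h.py <<'E'
YAW=np.radians(2.09)
SO=np.array([.6075,.1503]); SR=np.array([[np.cos(YAW),-np.sin(YAW)],[np.sin(YAW),np.cos(YAW)]])
def tosaw(p): return np.r_[SR.T@(np.array(p)[:2]-SO),p[2:]]
def fromsaw(x,y,z=0): return np.r_[SR@[x,y]+SO,z]
def delta(target,yawdeg=None):
    s=monitor.get_obs(); R=Rn.from_rotvec(s['orientation']).as_matrix()
    print('tool-lin to target',(R.T@(np.array(target)-s['tcp_pos'])).round(4))
    y=np.degrees(np.arctan2(R[1,0],R[0,0])); print('tool yaw',y.round(2),'tilt z',R[:,2].round(4),'dr_z needed',None if yawdeg is None else y-yawdeg)
    print('tcp saw',tosaw(s['tcp_pos']).round(4))
E
python3 - <<'E'
from h import *
s=st()
delta([.6053,-.0969,.2],94.67)
E
```

```text
clock 1.1
joints [ 0.826   0.2836 -0.3458  1.864   0.1101  1.0198  0.556 ]
tcp_pos [ 0.4273 -0.3269  0.2271]
orientation [-2.0778e+00 -2.3469e+00  7.0000e-04]
contact_force [-0.684   0.2926  0.1354]
moment [-0.0285  0.0654 -0.0371]
grip_width 0.0854
tool-lin to target [0.2066 0.2047 0.0271]
tool yaw 96.96 tilt z [-0.0056  0.0044 -1.    ] dr_z needed 2.28984302609328
tcp saw [-0.1975 -0.4704  0.2271]
```

Call:
drive_tool(
  commands=[
    {"linear": [0.04, 0.04, 0.005], "dr": [0, 0, 2.3], "jaw": 0},
    {"linear": [0.04, 0.04, 0.005], "dr": [0, 0, 0], "jaw": 0},
    {"linear": [0.04, 0.04, 0.005], "dr": [0, 0, 0], "jaw": 0},
    {"linear": [0.04, 0.04, 0.005], "dr": [0, 0, 0], "jaw": 0},
    {"linear": [0.03, 0.03, 0.005], "dr": [0, 0, 0], "jaw": 0},
    {"linear": [0, 0, 0], "dr": [0, 0, 0], "jaw": 0},
  ],
)

```text
clock: 1.85
tcp_pos: [0.6029, -0.1233, 0.1983]
orientation: [-2.146, -2.283, 0.008]
contact_force: [0.0, -0.9, 0.9]
grip_width: 0.0855
```

```bash
python3 - <<'E'
from h import *
s=st()
delta([.6053,-.0969,.2],94.67)
snap('wrist','w1')
K,R,t=cal('w1'); print(K[0],-R.T@t,R.round(3))
E
```

```text
clock 1.85
joints [ 0.4093  0.4491 -0.4112  1.7077  0.2012  1.0366 -0.008 ]
tcp_pos [ 0.6029 -0.1233  0.1983]
orientation [-2.1458 -2.2834  0.0081]
contact_force [ 0.0383 -0.9016  0.8785]
moment [-0.0712  0.0895 -0.0011]
grip_width 0.0855
tool-lin to target [ 0.0262  0.0041 -0.0016]
tool yaw 93.56 tilt z [-0.0095  0.0018 -1.    ] dr_z needed -1.1125441573623647
tcp saw [-0.0146 -0.2733  0.1983]
[303.31220414   0.         249.98453926] [ 0.59838548 -0.04970811  0.34076868] [[ 0.998  0.06  -0.01 ]
 [ 0.06  -0.954  0.295]
 [ 0.008 -0.295 -0.955]]
```

View pics/w1.png

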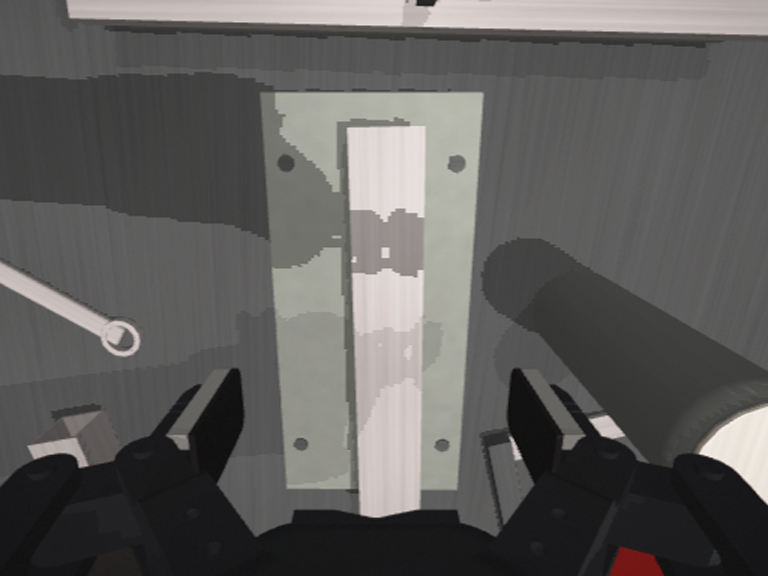

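The wrist view shows the tube centred between the fingers. Its front top corners are at (347,127) and (425,126), and the rest's front edge is at row 92. The bed's top infeed edge runs from (68,18) to (768,37). I'll cast these onto their planes.

```bash
python3 - <<'E'
from h import *
P=lambda x,y,z: onz('w1',((x+.5)/1.5-.5,(y+.5)/1.5-.5),z)
for z in (.093,.096):
    a,b,c,d=P(347,127,z),P(425,126,z),P(359,516,z),P(421,516,z)
    print(z,a.round(4),b.round(4),c.round(4),d.round(4),'w',np.linalg.norm(a-b),np.linalg.norm(c-d),'frontsaw',tosaw((a+b)/2).round(4), 'yaw',np.degrees(np.arctan2(-((a+b-c-d)[0]),(a+b-c-d)[1])))
print('edge',tosaw(P(68,18,.06)).round(4),tosaw(P(768,37,.06)).round(4),tosaw(P(420,27,.06)).round(4))
print('rest',tosaw(P(261,92,.053)).round(4),tosaw(P(484,92,.053)).round(4),tosaw(P(287,489,.053)).round(4),tosaw(P(458,489,.053)).round(4))
E
```

```text
0.093 [ 0.5809 -0.0409  0.093 ] [ 0.6208 -0.0381  0.093 ] [ 0.5992 -0.2881  0.093 ] [ 0.6409 -0.2852  0.093 ] w 0.04006071549369289 0.041804541552176916 frontsaw [-0.0136 -0.1894  0.093 ] yaw 4.442841404761247
0.096 [ 0.5811 -0.041   0.096 ] [ 0.6206 -0.0382  0.096 ] [ 0.5992 -0.2852  0.096 ] [ 0.6404 -0.2824  0.096 ] w 0.03957565762874834 0.041298369322839826 frontsaw [-0.0136 -0.1896  0.096 ] yaw 4.442841404761254
edge [-0.1894 -0.1359  0.06  ] [ 0.1946 -0.1371  0.06  ] [ 0.0039 -0.1362  0.06  ]
rest [-0.0868 -0.1704  0.053 ] [ 0.0435 -0.1675  0.053 ] [-0.0812 -0.4523  0.053 ] [ 0.0499 -0.4482  0.053 ]
```

Call:
drive_tool(
  commands=[
    {"linear": [0.024, 0.0035, 0.02], "dr": [-0.5, 0, -1], "jaw": 0},
    {"linear": [0, 0, 0.04], "dr": [0, 0, 0], "jaw": 0},
    {"linear": [0, 0, 0.04], "dr": [0, 0, 0], "jaw": 0},
    {"linear": [0, 0, 0], "dr": [0, 0, 0], "jaw": 0},
  ],
)

```text
clock: 2.4
tcp_pos: [0.6008, -0.1119, 0.0966]
orientation: [2.149, 2.289, -0.009]
contact_force: [-0.4, 0.3, 0.2]
grip_width: 0.0852
```

```bash
python3 - <<'E'
from h import *
s=st()
delta([.6054,-.0993,.062],94.5)
E
```

```text
clock 2.4
joints [ 0.3633  0.5561 -0.3805  1.8024  0.2745  0.8371 -0.0877]
tcp_pos [ 0.6008 -0.1119  0.0966]
orientation [ 2.1488  2.2892 -0.0087]
contact_force [-0.4273  0.2942  0.2365]
moment [-0.0198 -0.0161 -0.0054]
grip_width 0.0852
tool-lin to target [0.0125 0.0055 0.0345]
tool yaw 93.62 tilt z [-0.0024 -0.0053 -1.    ] dr_z needed -0.8766656861414361
tcp saw [-0.0162 -0.2618  0.0966]
```

Call:
drive_tool(
  commands=[
    {"linear": [0.014, 0.006, 0.0], "dr": [0, 0, -1.2], "jaw": 0},
    {"linear": [0.003, 0.001, 0.018], "dr": [0, 0, 0], "jaw": 0},
    {"linear": [0, 0, 0.014], "dr": [0, 0, 0], "jaw": 0},
    {"linear": [0, 0, 0], "dr": [0, 0, 0], "jaw": 0},
  ],
)

```text
clock: 2.9
tcp_pos: [0.6092, -0.0958, 0.0667]
orientation: [2.123, 2.306, -0.005]
contact_force: [0.3, 0.2, -0.4]
grip_width: 0.0854
```

```bash
python3 - <<'E'
from h import *
s=st()
delta([.6054,-.0993,.062],94.5)
E
```

```text
clock 2.9
joints [ 0.3263  0.601  -0.3708  1.8086  0.3045  0.7844 -0.1197]
tcp_pos [ 0.6092 -0.0958  0.0667]
orientation [ 2.123   2.3058 -0.0046]
contact_force [ 0.3061  0.1771 -0.3968]
moment [-0.0086  0.0408  0.0262]
grip_width 0.0854
tool-lin to target [-0.0031 -0.0041  0.0047]
tool yaw 94.73 tilt z [ 0.0034 -0.0071 -1.    ] dr_z needed 0.2263506936978672
tcp saw [-0.0073 -0.246   0.0667]
```

Call:
drive_tool(
  commands=[
    {"linear": [-0.003, -0.004, 0.004], "dr": [0, 0, 0], "jaw": 0},
    {"linear": [0, 0, 0], "dr": [0, 0, 0], "jaw": 0},
    {"linear": [0, 0, 0], "dr": [0, 0, 0], "jaw": 0.6},
    {"linear": [0, 0, 0], "dr": [0, 0, 0], "jaw": 0.7},
    {"linear": [0, 0, 0], "dr": [0, 0, 0], "jaw": 0.7},
    {"linear": [0, 0, 0], "dr": [0, 0, 0], "jaw": 0.7},
  ],
  force=40,
)

```text
clock: 3.65
tcp_pos: [0.6062, -0.1, 0.0636]
orientation: [2.122, 2.304, -0.003]
contact_force: [-0.0, -0.4, -2.3]
grip_width: 0.0396
```

```bash
python3 - <<'E'
from h import *
s=st()
delta(fromsaw(-.025,-.150,.07),92.09)
E
```

```text
clock 3.65
joints [ 0.3327  0.6011 -0.3691  1.8176  0.3075  0.7732 -0.1166]
tcp_pos [ 0.6062 -0.1     0.0636]
orientation [ 2.1224  2.3036 -0.003 ]
contact_force [-0.0133 -0.3635 -2.2545]
moment [ 0.0005 -0.0139  0.0962]
grip_width 0.0396
tool-lin to target [ 0.1006 -0.01   -0.0072]
tool yaw 94.69 tilt z [ 0.0055 -0.0077 -1.    ] dr_z needed 2.5981430542279753
tcp saw [-0.0105 -0.2501  0.0636]
```

Call:
drive_tool(
  commands=[
    {"linear": [0, 0, -0.004], "dr": [0, 0.9, 0], "jaw": 0.7},
    {"linear": [0, 0, -0.004], "dr": [0, 0.9, 0], "jaw": 0.7},
    {"linear": [0, 0, -0.004], "dr": [0, 0.9, 0], "jaw": 0.7},
    {"linear": [0, 0, 0], "dr": [0, 0, 0], "jaw": 0.7},
    {"linear": [0, -0.004, 0], "dr": [0, 0, 0.9], "jaw": 0.7},
    {"linear": [0, -0.004, 0], "dr": [0, 0, 0.9], "jaw": 0.7},
    {"linear": [0, -0.004, 0], "dr": [0, 0, 0.9], "jaw": 0.7},
    {"linear": [0, 0, 0], "dr": [0, 0, 0], "jaw": 0.7},
  ],
)

```text
clock: 4.65
tcp_pos: [0.5915, -0.1008, 0.0746]
orientation: [-2.163, -2.234, -0.046]
contact_force: [-0.3, 0.1, -5.8]
grip_width: 0.0393
```

```bash
python3 - <<'E'
from h import *
s=st()
delta(fromsaw(-.025,-.150,.075),92.09)
snap('wrist','w2'); snap('scene','s2')
E
```

```text
clock 4.65
joints [ 0.3871  0.5786 -0.3979  1.8334  0.2421  0.7851 -0.093 ]
tcp_pos [ 0.5915 -0.1008  0.0746]
orientation [-2.1635 -2.2338 -0.0464]
contact_force [-0.3064  0.0751 -5.7769]
moment [ 0.1148  0.0248 -0.0352]
grip_width 0.0393
tool-lin to target [ 0.1003 -0.0003  0.004 ]
tool yaw 91.83 tilt z [-0.0019  0.0433 -0.9991] dr_z needed -0.25693973105038026
tcp saw [-0.0251 -0.2504  0.0746]
```

View pics/w2.png

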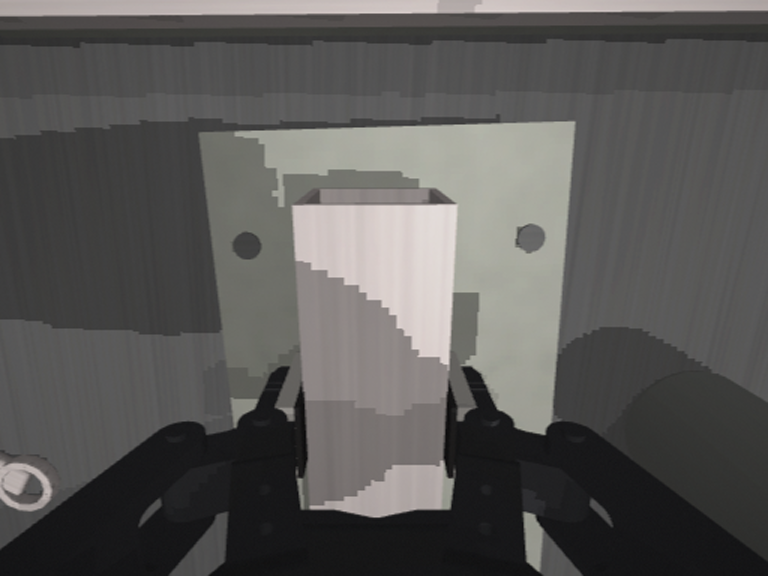

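View pics/s2.png

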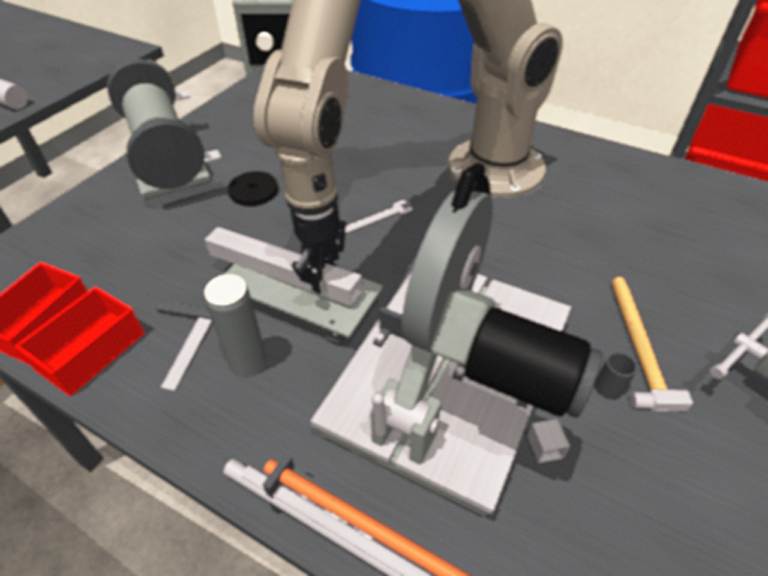

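```bash
python3 - <<'E'
from h import *
im=np.load('pics/s2.npy')[...,::-1]
c=im[130:225,125:265]; cv2.imwrite('pics/s2c.png',cv2.resize(c,None,fx=5.6,fy=5.6,interpolation=cv2.INTER_CUBIC))
im=np.load('pics/s0.npy')[...,::-1]
c=im[130:225,125:265]; cv2.imwrite('pics/s0c.png',cv2.resize(c,None,fx=5.6,fy=5.6,interpolation=cv2.INTER_CUBIC))
E
```

```text
(no output)
```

View pics/s2c.png

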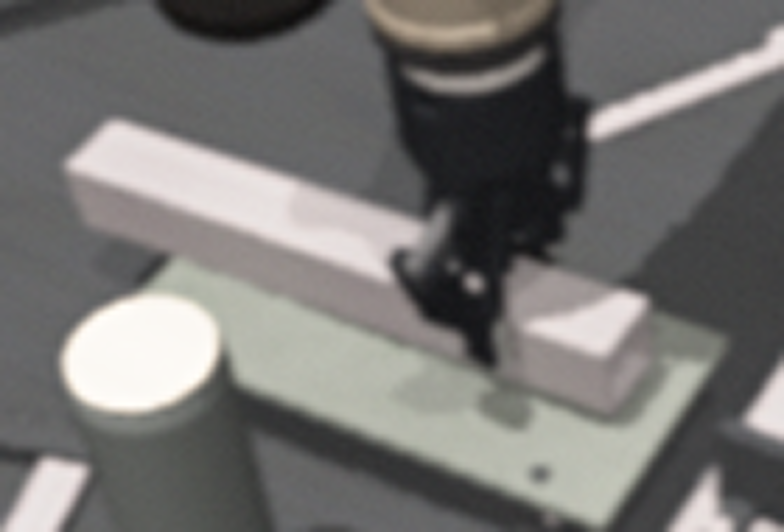

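View pics/s0c.png

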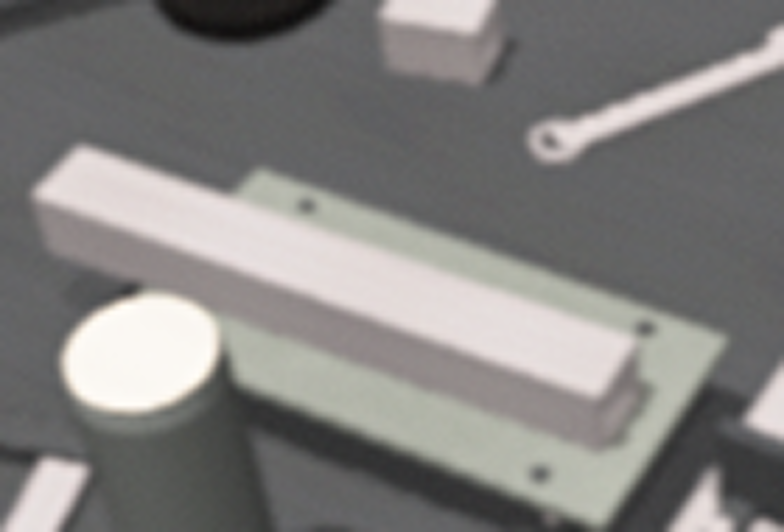

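```bash
python3 - <<'E'
from h import *
def onx(fn,cx,cy,xs):
    o,d=ray(fn,(125+(cx+.5)/5.6-.5,130+(cy+.5)/5.6-.5)); n=np.r_[SR[:,0],0]
    l=(xs-(n[:2]@(o[:2]-SO)))/(n@d); return tosaw(o+l*d)
for q in((65,166),(606,357),(88,221),(608,413)): print(onx('s2',*q,-.005).round(4))
print('before')
for q,x in(((33,195),.02),((600,396),.0065)): print(onx('s0',*q,x).round(4))
E
```

```text
[-0.005  -0.5062  0.091 ]
[-0.005  -0.188   0.1076]
[-0.005  -0.5021  0.0541]
[-0.005  -0.189   0.0683]
before
[ 0.02   -0.5055  0.0919]
[ 0.0065 -0.1853  0.0939]
```

Call:
drive_tool(
  commands=[
    {"linear": [0, 0, 0], "dr": [0, 0.7, 0], "jaw": 0.7},
    {"linear": [0.01, 0, 0.0005], "dr": [0, 0, -0.2], "jaw": 0.7},
    {"linear": [0.012, 0, 0.0006], "dr": [0, 0, 0], "jaw": 0.7},
    {"linear": [0.012, 0, 0.0006], "dr": [0, 0, 0], "jaw": 0.7},
    {"linear": [0.006, 0, 0.0003], "dr": [0, 0, 0], "jaw": 0.7},
    {"linear": [0, 0, 0], "dr": [0, 0, 0], "jaw": 0.7},
  ],
)

```text
clock: 5.5
tcp_pos: [0.5907, -0.0594, 0.0754]
orientation: [-2.154, -2.233, -0.058]
contact_force: [-0.5, -2.2, -3.2]
grip_width: 0.0394
```

```bash
python3 - <<'E'
from h import *
s=st()
delta(fromsaw(-.025,-.150,.075),92.09)
E
```

```text
clock 5.5
joints [ 0.3348  0.5703 -0.41    1.8495  0.2341  0.7749 -0.1491]
tcp_pos [ 0.5907 -0.0594  0.0754]
orientation [-2.1542 -2.2327 -0.0585]
contact_force [-0.4513 -2.1655 -3.1756]
moment [-0.8053 -0.0136 -0.0168]
grip_width 0.0394
tool-lin to target [ 0.0588 -0.0006  0.0036]
tool yaw 92.05 tilt z [-0.0016  0.0538 -0.9985] dr_z needed -0.038732268335351705
tcp saw [-0.0244 -0.209   0.0754]
```

Call:
drive_tool(
  commands=[
    {"linear": [0.01, 0, 0.0005], "dr": [0, 0, 0], "jaw": 0.7},
    {"linear": [0.01, 0, 0.0005], "dr": [0, 0, 0], "jaw": 0.7},
    {"linear": [0.01, 0, 0.0005], "dr": [0, 0, 0], "jaw": 0.7},
    {"linear": [0, 0, 0], "dr": [0, 0, 0], "jaw": 0.7},
  ],
)

```text
clock: 6.0
tcp_pos: [0.5892, -0.0262, 0.0754]
orientation: [-2.153, -2.232, -0.059]
contact_force: [-0.8, 3.1, -3.3]
grip_width: 0.0395
```

```bash
python3 - <<'E'
from h import *
s=st()
delta(fromsaw(-.025,-.150,.075),92.09)
snap('wrist','w3')
E
```

```text
clock 6.0
joints [ 0.2836  0.565  -0.4141  1.8606  0.2345  0.7673 -0.2055]
tcp_pos [ 0.5892 -0.0262  0.0754]
orientation [-2.1527 -2.2322 -0.059 ]
contact_force [-0.7928  3.1445 -3.2687]
moment [-0.0154  0.0336 -0.0463]
grip_width 0.0395
tool-lin to target [ 0.0256 -0.0003  0.0018]
tool yaw 92.08 tilt z [-0.0023  0.0551 -0.9985] dr_z needed -0.011871829800341516
tcp saw [-0.0247 -0.1757  0.0754]
```

View pics/w3.png

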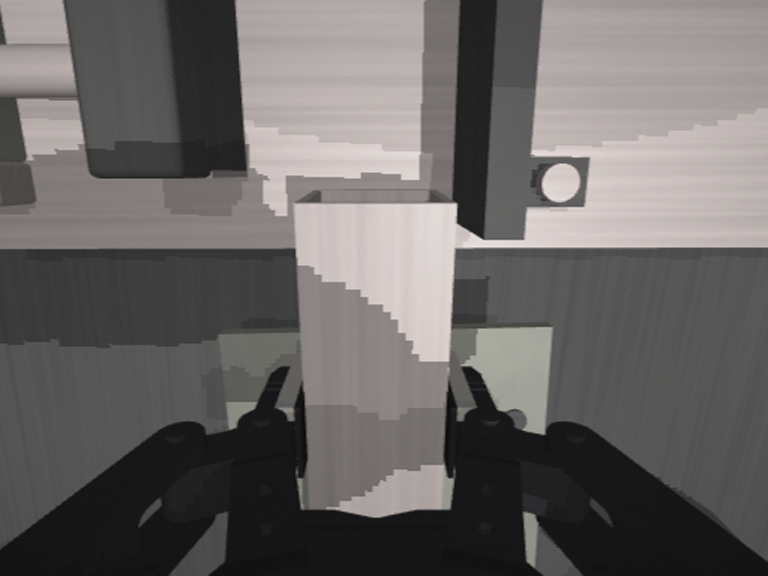

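```bash
python3 - <<'E'
from h import *
P=lambda x,y,z: tosaw(onz('w3',((x+.5)/1.5-.5,(y+.5)/1.5-.5),z)).round(4)
print('nose corners',P(295,203,.109),P(457,203,.109))
print('fence foot',P(458,222,.06),P(458,100,.06),'fence top edge front',P(485,239,.11),P(494,60,.11))
print('bed edge',P(150,249,.06),P(700,248,.06))
print('jaw top front',P(236,1,.115),P(248,168,.06))
E
```

```text
nose corners [-0.0445 -0.1146  0.109 ] [-0.0049 -0.1146  0.109 ]
fence foot [ 0.0044 -0.1243  0.06  ] [ 0.0026 -0.084   0.06  ] fence top edge front [ 0.0022 -0.1233  0.11  ] [ 0.0018 -0.0829  0.11  ]
bed edge [-0.1057 -0.1339  0.06  ] [ 0.0916 -0.1336  0.06  ]
jaw top front [-0.054  -0.0727  0.115 ] [-0.0686 -0.1058  0.06  ]
```

Call:
drive_tool(
  commands=[
    {"linear": [0.012, 0, 0.0006], "dr": [0, 0, 0], "jaw": 0.7},
    {"linear": [0.011, 0, 0.0006], "dr": [0, 0, 0], "jaw": 0.7},
    {"linear": [0, 0, 0], "dr": [0, 0, 0], "jaw": 0.7},
    {"linear": [0, 0, 0.002], "dr": [0, -0.5, 0], "jaw": 0.7},
    {"linear": [0, 0, 0.002], "dr": [0, -0.5, 0], "jaw": 0.7},
    {"linear": [0, 0, 0], "dr": [0, 0, 0], "jaw": 0.7},
  ],
)

```text
clock: 6.8
tcp_pos: [0.5881, -0.0017, 0.0709]
orientation: [-2.163, -2.241, -0.039]
contact_force: [-0.6, -0.5, -3.6]
grip_width: 0.0395
```

```bash
python3 - <<'E'
from h import *
s=st()
delta(fromsaw(-.025,-.150,.072),92.09)
E
```

```text
clock 6.8
joints [ 0.2226  0.5655 -0.4012  1.8696  0.2551  0.7572 -0.2726]
tcp_pos [ 0.5881 -0.0017  0.0709]
orientation [-2.1628 -2.241  -0.0389]
contact_force [-0.6175 -0.5287 -3.6038]
moment [-0.2815 -0.0335 -0.0029]
grip_width 0.0395
tool-lin to target [ 0.0012 -0.0001 -0.001 ]
tool yaw 92.03 tilt z [-0.002   0.0367 -0.9993] dr_z needed -0.0554923347730778
tcp saw [-0.0249 -0.1512  0.0709]
```

Call:
drive_tool(
  commands=[
    {"linear": [0, 0, 0.0012], "dr": [0, -0.3, 0], "jaw": 0.7},
    {"linear": [0, 0, 0], "dr": [0, 0, 0], "jaw": 0.7},
  ],
)

```text
clock: 7.05
tcp_pos: [0.5882, -0.0016, 0.0696]
orientation: [-2.166, -2.244, -0.033]
contact_force: [-0.4, 0.5, -4.2]
grip_width: 0.0394
```

Call:
drive_tool(
  commands=[
    {"linear": [0, 0, 0.0012], "dr": [0, -0.3, 0], "jaw": 0.7},
    {"linear": [0, 0, 0], "dr": [0, 0, 0], "jaw": 0.7},
  ],
)

```text
clock: 7.3
tcp_pos: [0.5884, -0.0017, 0.0689]
orientation: [-2.169, -2.246, -0.028]
contact_force: [0.4, 1.1, -2.3]
grip_width: 0.0395
```

Call:
drive_tool(
  commands=[
    {"linear": [0, 0, 0.0012], "dr": [0, 0, 0], "jaw": 0.7},
    {"linear": [0, 0, 0], "dr": [0, 0, 0], "jaw": 0.7},
  ],
)

```text
clock: 7.55
tcp_pos: [0.5884, -0.0017, 0.0689]
orientation: [-2.17, -2.246, -0.027]
contact_force: [-0.0, 0.2, -4.0]
grip_width: 0.0399
```

Call:
drive_tool(
  commands=[
    {"linear": [0, 0, 0.002], "dr": [0, 0, 0], "jaw": 0.7},
    {"linear": [0, 0, 0], "dr": [0, 0, 0], "jaw": 0.7},
  ],
)

```text
clock: 7.8
tcp_pos: [0.5885, -0.0017, 0.069]
orientation: [-2.171, -2.246, -0.027]
contact_force: [-0.4, 0.1, -5.7]
grip_width: 0.0393
```

```bash
python3 - <<'E'
from h import *
s=st()
snap('scene','s3')
im=np.load('pics/s3.npy')[...,::-1]
c=im[130:265,125:325]; cv2.imwrite('pics/s3c.png',cv2.resize(c,None,fx=4,fy=4,interpolation=cv2.INTER_CUBIC))
E
```

```text
clock 7.8
joints [ 0.2088  0.5665 -0.3918  1.8712  0.2674  0.7546 -0.289 ]
tcp_pos [ 0.5885 -0.0017  0.069 ]
orientation [-2.1708 -2.2463 -0.0267]
contact_force [-0.3715  0.1361 -5.7221]
moment [-0.0169  0.0452 -0.0093]
grip_width 0.0393
```

View pics/s3c.png

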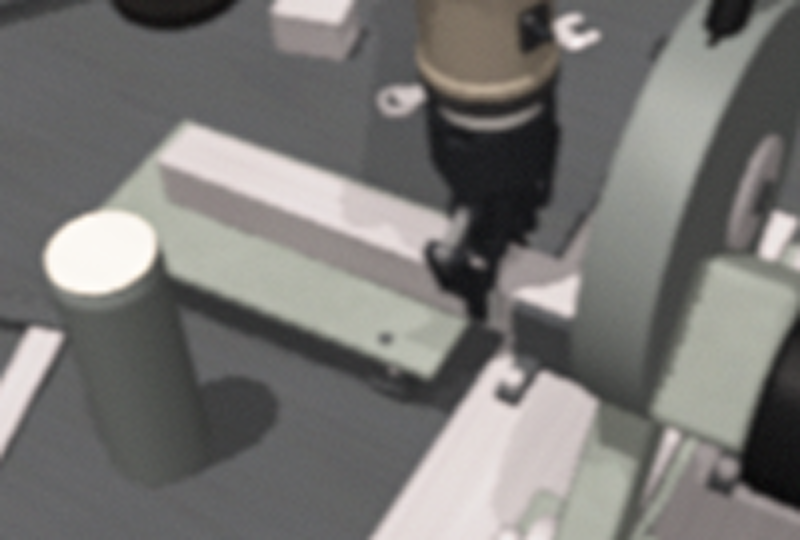

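Call:
drive_tool(
  commands=[
    {"linear": [0, 0, 0.003], "dr": [0, 0, 0], "jaw": 0.7},
  ],
)

```text
clock: 7.98
tcp_pos: [0.5887, -0.0017, 0.0686]
orientation: [-2.172, -2.246, -0.025]
contact_force: [-18.4, -2.7, 49.2]
grip_width: 0.0392
```

Call:
drive_tool(
  commands=[
    {"linear": [0, 0, 0], "dr": [0, 0, 0], "jaw": 0.7},
    {"linear": [0, 0, 0], "dr": [0, 0, 0], "jaw": 0.4},
    {"linear": [0, 0, 0], "dr": [0, 0, 0], "jaw": 0},
    {"linear": [0, 0, 0], "dr": [0, 0, 0], "jaw": 0},
    {"linear": [0, 0, 0], "dr": [0, 0, 0], "jaw": 0},
  ],
)

```text
clock: 8.6
tcp_pos: [0.5901, -0.0015, 0.0687]
orientation: [-2.173, -2.247, -0.029]
contact_force: [-0.0, 0.2, -1.0]
grip_width: 0.0855
```

```bash
python3 - <<'E'
from h import *
s=st()
delta(fromsaw(-.025,-.350,.112),92.09)
snap('wrist','w4');snap('top','t4')
im=np.load('pics/t4.npy')[...,::-1]
c=im[100:245,155:375]; cv2.imwrite('pics/t4c.png',cv2.resize(c,None,fx=3.6,fy=3.6,interpolation=cv2.INTER_CUBIC))
E
```

```text
clock 8.6
joints [ 0.2074  0.5679 -0.3908  1.8694  0.2688  0.7527 -0.2908]
tcp_pos [ 0.5901 -0.0015  0.0687]
orientation [-2.1728 -2.2471 -0.0289]
contact_force [-0.0212  0.2486 -1.0295]
moment [-0.1016  0.0226 -0.0113]
grip_width 0.0855
tool-lin to target [-0.1979 -0.0014 -0.0481]
tool yaw 91.93 tilt z [ 0.0016  0.0242 -0.9997] dr_z needed -0.16057653154587115
tcp saw [-0.0229 -0.151   0.0687]
```

View pics/w4.png

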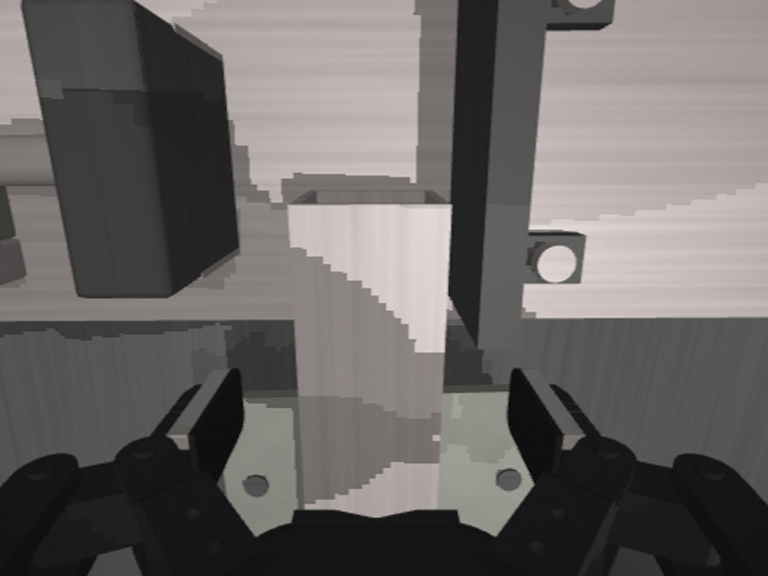

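View pics/t4c.png

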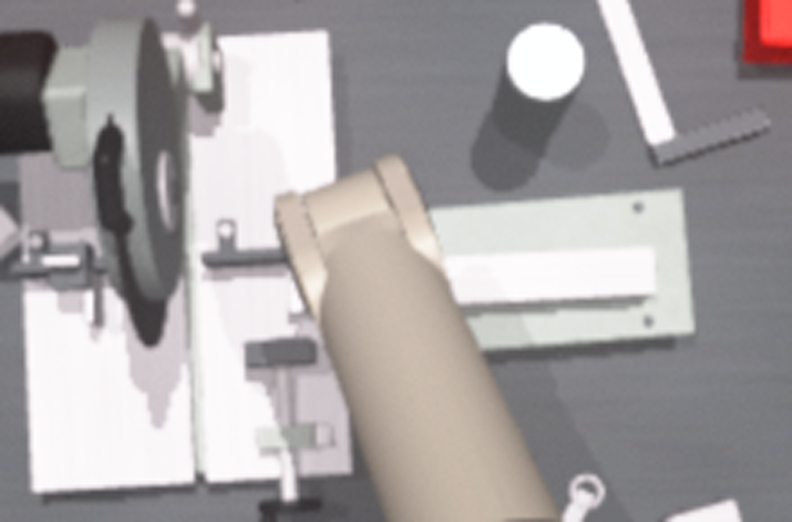

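```bash
python3 - <<'E'
from h import *
def P(cx,cy,z): return tosaw(onz('t4',(155+(cx+.5)/3.6-.5,100+(cy+.5)/3.6-.5),z)).round(4)
a,b=P(653,247,.094),P(655,297,.094); print(a,b,(a+b)/2)
P=lambda x,y,z: tosaw(onz('w4',((x+.5)/1.5-.5,(y+.5)/1.5-.5),z)).round(4)
print('nose',P(289,205,.101),P(452,205,.101))
print('fence foot',P(452,295,.06),'top',P(478,348,.11),P(495,20,.11))
print('jaw top face',P(135,2,.115),P(172,297,.06+.055), 'foot',P(239,247,.06),P(223,60,.06))
E
```

```text
[-0.0062 -0.4098  0.094 ] [-0.0501 -0.4087  0.094 ] [-0.02815 -0.40925  0.094  ]
nose [-0.044  -0.0891  0.101 ] [-0.0044 -0.0892  0.101 ]
fence foot [ 0.0039 -0.1245  0.06  ] top [ 0.0019 -0.1229  0.11  ] [ 0.0011 -0.0515  0.11  ]
jaw top face [-0.0685 -0.0496  0.115 ] [-0.0688 -0.1081  0.115 ] foot [-0.0694 -0.1071  0.06  ] [-0.0694 -0.0492  0.06  ]
```

Call:
drive_tool(
  commands=[
    {"linear": [0, 0, -0.02], "dr": [0, 0, 0], "jaw": 0},
    {"linear": [0, 0, -0.03], "dr": [0, -0.7, 0], "jaw": 0},
    {"linear": [-0.03, 0, -0.005], "dr": [0, -0.7, 0], "jaw": 0},
    {"linear": [-0.04, 0, 0], "dr": [0, 0, 0], "jaw": 0},
    {"linear": [-0.05, 0, 0], "dr": [0, 0, 0], "jaw": 0},
    {"linear": [-0.05, 0, 0], "dr": [0, 0, 0], "jaw": 0},
    {"linear": [-0.03, 0, 0], "dr": [0, 0, 0], "jaw": 0},
    {"linear": [0, 0, 0], "dr": [0, 0, 0], "jaw": 0},
  ],
)

```text
clock: 9.7
tcp_pos: [0.601, -0.2077, 0.1369]
orientation: [2.173, 2.254, 0.012]
contact_force: [-0.2, 1.2, -0.1]
grip_width: 0.0855
```

```bash
python3 - <<'E'
from h import *
s=st()
delta(fromsaw(-.024,-.362,.063),92.09)
E
```

```text
clock 9.7
joints [ 0.5051  0.5313 -0.3674  1.7284  0.232   0.9109  0.0799]
tcp_pos [ 0.601  -0.2077  0.1369]
orientation [2.1727 2.2536 0.0122]
contact_force [-0.2263  1.1632 -0.1125]
moment [-0.0035  0.0199 -0.0482]
grip_width 0.0855
tool-lin to target [-0.0043 -0.0055  0.0739]
tool yaw 92.09 tilt z [ 0.0135 -0.0021 -0.9999] dr_z needed 0.002517565962548929
tcp saw [-0.0195 -0.3575  0.1369]
```

Call:
drive_tool(
  commands=[
    {"linear": [-0.004, -0.008, 0.02], "dr": [0.8, 0, 0], "jaw": 0},
    {"linear": [0, 0, 0.025], "dr": [0, 0, 0], "jaw": 0},
    {"linear": [0, 0, 0.02], "dr": [0, 0, 0], "jaw": 0},
    {"linear": [0, 0, 0], "dr": [0, 0, 0], "jaw": 0},
  ],
)

```text
clock: 10.2
tcp_pos: [0.5923, -0.2073, 0.069]
orientation: [-2.173, -2.267, 0.003]
contact_force: [-0.1, 0.3, 0.4]
grip_width: 0.0852
```

```bash
python3 - <<'E'
from h import *
s=st()
delta(fromsaw(-.027,-.362,.063),92.09)
E
```

```text
clock 10.2
joints [ 0.4886  0.6108 -0.3436  1.7764  0.2731  0.8037  0.0533]
tcp_pos [ 0.5923 -0.2073  0.069 ]
orientation [-2.1729 -2.2668  0.0034]
contact_force [-0.1185  0.2747  0.3935]
moment [-0.0121  0.0179  0.0159]
grip_width 0.0852
tool-lin to target [-0.0052  0.0012  0.006 ]
tool yaw 92.42 tilt z [-2.6e-03 -4.0e-04 -1.0e+00] dr_z needed 0.3337346424200405
tcp saw [-0.0283 -0.3568  0.069 ]
```

Call:
drive_tool(
  commands=[
    {"linear": [-0.005, 0.001, 0.006], "dr": [0, 0, 0.3], "jaw": 0},
    {"linear": [0, 0, 0], "dr": [0, 0, 0], "jaw": 0},
    {"linear": [0, 0, 0], "dr": [0, 0, 0], "jaw": 0.6},
    {"linear": [0, 0, 0], "dr": [0, 0, 0], "jaw": 0.7},
    {"linear": [0, 0, 0], "dr": [0, 0, 0], "jaw": 0.7},
    {"linear": [0, 0, 0], "dr": [0, 0, 0], "jaw": 0.7},
  ],
  force=35,
)

```text
clock: 10.95
tcp_pos: [0.5953, -0.2122, 0.0648]
orientation: [2.179, 2.261, -0.0]
contact_force: [1.1, 0.2, -3.2]
grip_width: 0.0398
```

```bash
python3 - <<'E'
from h import *
s=st()
delta(fromsaw(-.024,-.362,.063),92.09)
E
```

```text
clock 10.95
joints [ 0.4913  0.6205 -0.3398  1.7701  0.2756  0.7967  0.0535]
tcp_pos [ 0.5953 -0.2122  0.0648]
orientation [ 2.1788e+00  2.2614e+00 -1.0000e-04]
contact_force [ 1.0769  0.2215 -3.1818]
moment [-0.0238 -0.081  -0.1088]
grip_width 0.0398
tool-lin to target [-0.0002  0.0014  0.0018]
tool yaw 92.13 tilt z [ 9.e-04 -1.e-03 -1.e+00] dr_z needed 0.039250904572554646
tcp saw [-0.0254 -0.3618  0.0648]
```

Call:
drive_tool(
  commands=[
    {"linear": [0, 0, -0.0015], "dr": [0, -0.4, 0], "jaw": 0.7},
    {"linear": [0, 0, -0.0015], "dr": [0, -0.4, 0], "jaw": 0.7},
    {"linear": [0, 0, 0], "dr": [0, 0, 0], "jaw": 0.7},
    {"linear": [0.008, 0, 0], "dr": [0, 0, 0], "jaw": 0.7},
    {"linear": [0.01, 0, 0], "dr": [0, 0, 0], "jaw": 0.7},
    {"linear": [0.01, 0, 0], "dr": [0, 0, 0], "jaw": 0.7},
  ],
)

```text
clock: 11.7
tcp_pos: [0.5934, -0.1856, 0.0671]
orientation: [2.175, 2.249, -0.02]
contact_force: [-0.2, -3.3, -1.5]
grip_width: 0.0395
```

```bash
python3 - <<'E'
from h import *
s=st()
delta(fromsaw(-.024,-.255,.0678),92.09)
snap('wrist','w5')
E
```

```text
clock 11.7
joints [ 0.4389  0.6008 -0.332   1.7992  0.2896  0.7854 -0.0114]
tcp_pos [ 0.5934 -0.1856  0.0671]
orientation [ 2.1746  2.2492 -0.0201]
contact_force [-0.1979 -3.3445 -1.4531]
moment [-0.2818 -0.0095  0.0415]
grip_width 0.0395
tool-lin to target [ 0.0801  0.0022 -0.0022]
tool yaw 91.93 tilt z [ 4.000e-04 -1.830e-02 -9.998e-01] dr_z needed -0.1556110797851744
tcp saw [-0.0264 -0.3351  0.0671]
```

View pics/w5.png

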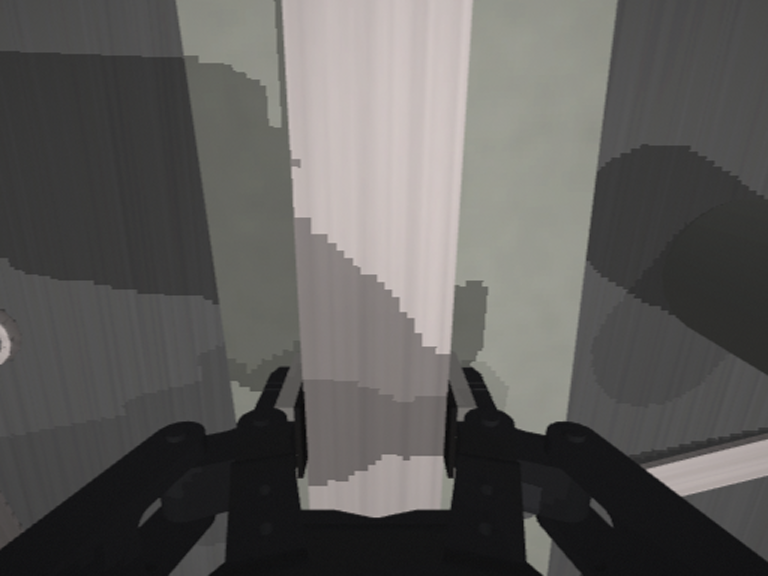

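Call:
drive_tool(
  commands=[
    {"linear": [0.012, 0.0004, -0.0004], "dr": [0, 0, -0.1], "jaw": 0.7},
    {"linear": [0.014, 0.0004, -0.0003], "dr": [0, 0, 0], "jaw": 0.7},
    {"linear": [0.014, 0.0003, -0.0003], "dr": [0, 0, 0], "jaw": 0.7},
    {"linear": [0.014, 0.0003, -0.0003], "dr": [0, 0, 0], "jaw": 0.7},
    {"linear": [0.014, 0.0003, -0.0003], "dr": [0, 0, 0], "jaw": 0.7},
    {"linear": [0, 0, 0], "dr": [0, 0, 0], "jaw": 0.7},
  ],
)

```text
clock: 12.5
tcp_pos: [0.5932, -0.11, 0.0685]
orientation: [2.168, 2.255, -0.017]
contact_force: [-0.5, 3.2, -1.3]
grip_width: 0.0397
```

```bash
python3 - <<'E'
from h import *
s=st()
delta(fromsaw(-.024,-.24,.069),92.09)
snap('wrist','w6');snap('top','t6')
im=np.load('pics/t6.npy')[...,::-1]
c=im[100:245,155:375]; cv2.imwrite('pics/t6c.png',cv2.resize(c,None,fx=3.6,fy=3.6,interpolation=cv2.INTER_CUBIC))
E
```

```text
clock 12.5
joints [ 0.3283  0.5764 -0.3422  1.8428  0.2918  0.7682 -0.1345]
tcp_pos [ 0.5932 -0.11    0.0685]
orientation [ 2.1676  2.2553 -0.0175]
contact_force [-0.5092  3.2356 -1.3062]
moment [ 0.6512 -0.013  -0.0477]
grip_width 0.0397
tool-lin to target [ 0.0196 -0.0002 -0.0008]
tool yaw 92.27 tilt z [ 0.002  -0.0174 -0.9998] dr_z needed 0.17915590325257824
tcp saw [-0.0237 -0.2596  0.0685]
```

View pics/w6.png

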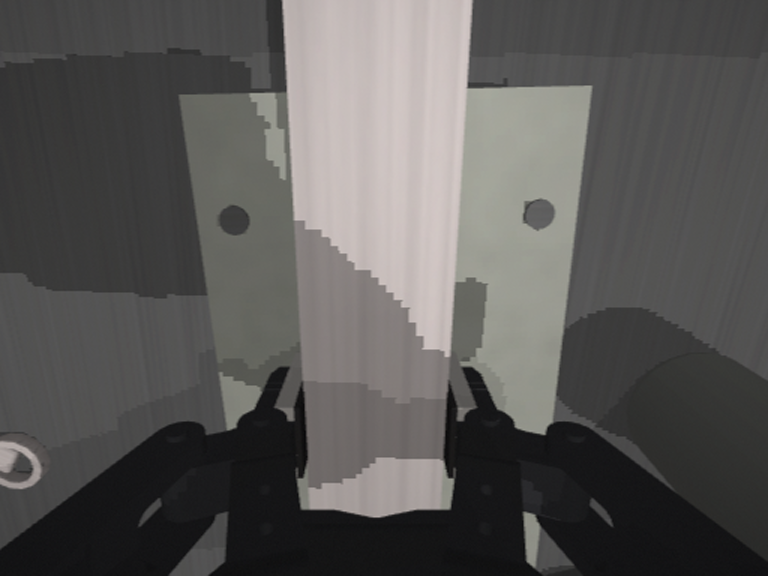

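View pics/t6c.png

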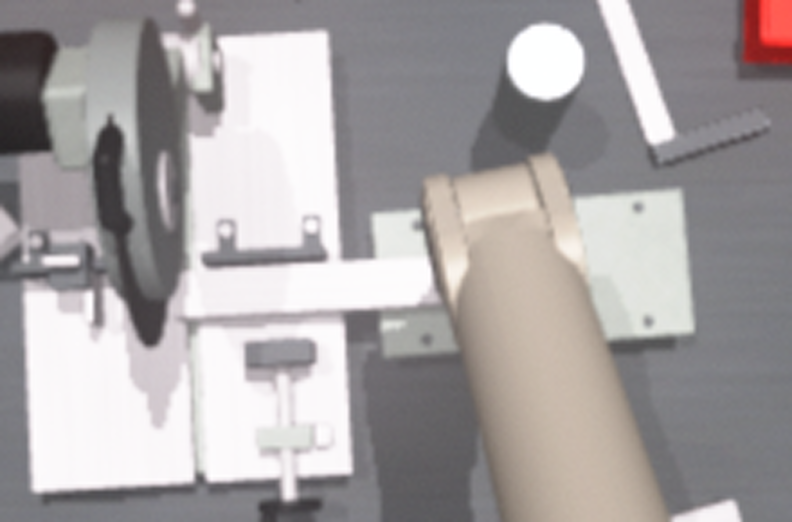

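Call:
drive_tool(
  commands=[
    {"linear": [0.01, 0, -0.0003], "dr": [0, 0.3, 0.1], "jaw": 0.7},
    {"linear": [0.012, 0, -0.0003], "dr": [0, 0, 0], "jaw": 0.7},
    {"linear": [0.012, 0, -0.0003], "dr": [0, 0, 0], "jaw": 0.7},
    {"linear": [0.005, 0, -0.0001], "dr": [0, 0, 0], "jaw": 0.7},
    {"linear": [0, 0, 0], "dr": [0, 0, 0], "jaw": 0.7},
  ],
)

```text
clock: 13.22
tcp_pos: [0.5916, -0.0766, 0.0691]
orientation: [2.177, 2.246, -0.019]
contact_force: [-0.2, -1.1, 0.6]
grip_width: 0.0391
```

```bash
python3 - <<'E'
from h import *
s=st()
delta(fromsaw(-.024,-.20,.0693),92.09)
snap('top','t7')
im=np.load('pics/t7.npy')[...,::-1]
c=im[150:210,155:265]; cv2.imwrite('pics/t7c.png',cv2.resize(c,None,fx=7,fy=7,interpolation=cv2.INTER_CUBIC))
E
```

```text
clock 13.225
joints [ 0.2739  0.5675 -0.3429  1.858   0.2919  0.7636 -0.2011]
tcp_pos [ 0.5916 -0.0766  0.0691]
orientation [ 2.177   2.2456 -0.0195]
contact_force [-0.2468 -1.0551  0.574 ]
moment [-0.3919  0.0142 -0.0286]
grip_width 0.0391
tool-lin to target [ 0.0262  0.     -0.0007]
tool yaw 91.78 tilt z [ 0.0013 -0.0186 -0.9998] dr_z needed -0.3134662307314784
tcp saw [-0.0242 -0.2262  0.0691]
```

View pics/t7c.png

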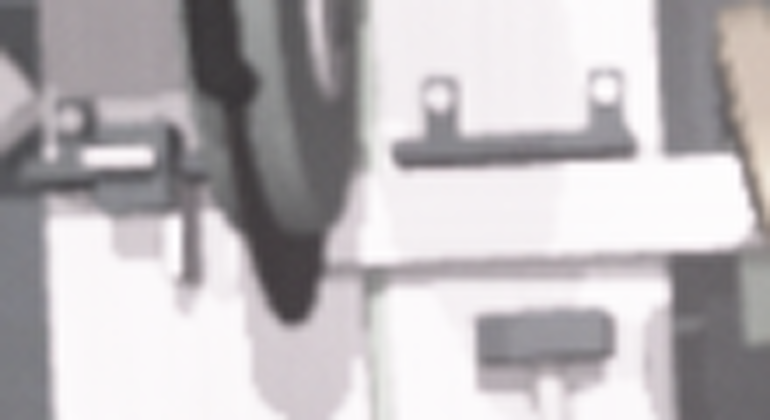

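```bash
python3 - <<'E'
from h import *
def P(cx,cy,z): return tosaw(onz('t7',(155+(cx+.5)/7-.5,150+(cy+.5)/7-.5),z)).round(4)
for z in (.08,.11,.13): print(z,P(185,240,z),P(200,240,z),P(190,285,z))
print('fence front top',P(400,167,.11),P(630,157,.11)); print('tube',P(500,164,.1),P(500,258,.1),P(400,169,.1),P(400,265,.1))
E
```

```text
0.08 [-0.0262  0.0836  0.08  ] [-0.0265  0.0768  0.08  ] [-0.0468  0.0823  0.08  ]
0.11 [-0.0291  0.0774  0.11  ] [-0.0295  0.0707  0.11  ] [-0.0493  0.0761  0.11  ]
0.13 [-0.031   0.0733  0.13  ] [-0.0314  0.0667  0.13  ] [-0.0509  0.072   0.13  ]
fence front top [-0.002  -0.0199  0.11  ] [-0.0034 -0.1224  0.11  ]
tube [-0.002  -0.0635  0.1   ] [-0.0443 -0.0614  0.1   ] [-0.0017 -0.0186  0.1   ] [-0.0448 -0.0164  0.1   ]
```

Call:
drive_tool(
  commands=[
    {"linear": [0.008, 0, -0.0002], "dr": [0, 0, -0.3], "jaw": 0.7},
    {"linear": [0.008, 0, -0.0002], "dr": [0, 0, 0], "jaw": 0.7},
    {"linear": [0, 0, 0], "dr": [0, 0, 0], "jaw": 0.7},
  ],
)

```text
clock: 13.65
tcp_pos: [0.5912, -0.062, 0.0693]
orientation: [2.173, 2.248, -0.021]
contact_force: [0.5, 0.9, 0.6]
grip_width: 0.0391
```

Call:
drive_tool(
  commands=[
    {"linear": [0.0015, 0, 0], "dr": [0, 0, 0], "jaw": 0.7},
  ],
)

```text
clock: 13.78
tcp_pos: [0.5912, -0.0613, 0.0693]
orientation: [2.173, 2.247, -0.022]
contact_force: [0.2, -4.9, 2.7]
grip_width: 0.0394
```

Call:
drive_tool(
  commands=[
    {"linear": [0.0015, 0, 0], "dr": [0, 0, 0], "jaw": 0.7},
  ],
)

```text
clock: 13.9
tcp_pos: [0.5911, -0.0608, 0.0693]
orientation: [2.173, 2.246, -0.023]
contact_force: [0.9, -4.9, 2.5]
grip_width: 0.0399
```

Call:
drive_tool(
  commands=[
    {"linear": [0.0015, 0, 0], "dr": [0, 0, 0], "jaw": 0.7},
    {"linear": [0.0015, 0, 0], "dr": [0, 0, 0], "jaw": 0.7},
    {"linear": [0.0015, 0, 0], "dr": [0, 0, 0], "jaw": 0.7},
    {"linear": [0.0015, 0, 0], "dr": [0, 0, 0], "jaw": 0.7},
  ],
)

```text
clock: 14.4
tcp_pos: [0.5907, -0.0591, 0.0694]
orientation: [2.176, 2.24, -0.028]
contact_force: [0.7, -5.4, 2.1]
grip_width: 0.0397
```

Call:
drive_tool(
  commands=[
    {"linear": [0.0015, 0, 0], "dr": [0, 0, 0], "jaw": 0.7},
    {"linear": [0.0015, 0, 0], "dr": [0, 0, 0], "jaw": 0.7},
    {"linear": [0.0015, 0, 0], "dr": [0, 0, 0], "jaw": 0.7},
  ],
)

```text
clock: 14.78
tcp_pos: [0.5904, -0.0574, 0.0694]
orientation: [2.179, 2.235, -0.031]
contact_force: [-0.3, -6.1, 3.1]
grip_width: 0.0398
```

Call:
drive_tool(
  commands=[
    {"linear": [0.0013, 0, 0], "dr": [0, 0, 0], "jaw": 0.7},
    {"linear": [0.0013, 0, 0], "dr": [0, 0, 0], "jaw": 0.7},
  ],
)

```text
clock: 15.02
tcp_pos: [0.5902, -0.0564, 0.0694]
orientation: [2.181, 2.233, -0.032]
contact_force: [-0.5, -5.1, 2.8]
grip_width: 0.0396
```

```bash
python3 - <<'E'
from h import *
s=st()
delta(fromsaw(-.024,-.20,.0693),92.09)
E
```

```text
clock 15.025
joints [ 0.23    0.5619 -0.3367  1.8664  0.3005  0.7635 -0.2549]
tcp_pos [ 0.5902 -0.0564  0.0694]
orientation [ 2.1806  2.2327 -0.0325]
contact_force [-0.5401 -5.1383  2.7539]
moment [-0.6294 -0.0184  0.0925]
grip_width 0.0396
tool-lin to target [ 0.006   0.0008 -0.0001]
tool yaw 91.35 tilt z [ 1.000e-04 -2.920e-02 -9.996e-01] dr_z needed -0.7380192142387756
tcp saw [-0.0248 -0.2059  0.0694]
```

Call:
drive_tool(
  commands=[
    {"linear": [0.0013, 0.0003, -0.0003], "dr": [0, 0.3, -0.4], "jaw": 0.7},
    {"linear": [0.0013, 0.0003, -0.0003], "dr": [0, 0.3, -0.4], "jaw": 0.7},
    {"linear": [0.0013, 0, 0], "dr": [0, 0.2, -0.2], "jaw": 0.7},
  ],
)

```text
clock: 15.4
tcp_pos: [0.5908, -0.0526, 0.0693]
orientation: [2.169, 2.259, -0.016]
contact_force: [0.8, -4.6, 0.4]
grip_width: 0.0395
```

```bash
python3 - <<'E'
from h import *
s=st()
delta(fromsaw(-.024,-.20,.0693),92.09)
E
```

```text
clock 15.4
joints [ 0.2425  0.5649 -0.3511  1.8636  0.2902  0.7634 -0.2294]
tcp_pos [ 0.5908 -0.0526  0.0693]
orientation [ 2.1689  2.2594 -0.016 ]
contact_force [ 0.7531 -4.5875  0.4019]
moment [-1.2114 -0.3215 -0.0932]
grip_width 0.0395
tool-lin to target [0.0021 0.0001 0.    ]
tool yaw 92.34 tilt z [-1.000e-04 -1.400e-02 -9.999e-01] dr_z needed 0.2510204955501365
tcp saw [-0.024  -0.2021  0.0693]
```

Call:
drive_tool(
  commands=[
    {"linear": [0.0013, 0, 0], "dr": [0, 0, 0.1], "jaw": 0.7},
  ],
)

```text
clock: 15.52
tcp_pos: [0.5907, -0.0518, 0.0694]
orientation: [2.171, 2.257, -0.017]
contact_force: [-0.6, -4.4, 0.8]
grip_width: 0.0397
```

Call:
drive_tool(
  commands=[
    {"linear": [0.0013, 0, 0], "dr": [0, 0, 0], "jaw": 0.7},
  ],
)

```text
clock: 15.65
tcp_pos: [0.5906, -0.0507, 0.0694]
orientation: [2.171, 2.257, -0.017]
contact_force: [-0.9, -3.9, 0.0]
grip_width: 0.0392
```

Call:
drive_tool(
  commands=[
    {"linear": [0.0013, 0, 0], "dr": [0, 0, 0], "jaw": 0.7},
  ],
)

```text
clock: 15.78
tcp_pos: [0.5904, -0.0495, 0.0694]
orientation: [2.171, 2.257, -0.018]
contact_force: [0.6, -4.3, 0.6]
grip_width: 0.0394
```

Call:
drive_tool(
  commands=[
    {"linear": [0.0013, 0, 0], "dr": [0, 0, 0], "jaw": 0.7},
  ],
)

```text
clock: 15.9
tcp_pos: [0.5903, -0.0481, 0.0694]
orientation: [2.171, 2.257, -0.018]
contact_force: [-0.4, -4.1, 0.3]
grip_width: 0.0399
```

Call:
drive_tool(
  commands=[
    {"linear": [0.0012, 0, 0], "dr": [0, 0, 0], "jaw": 0.7},
  ],
)

```text
clock: 16.02
tcp_pos: [0.5902, -0.0468, 0.0694]
orientation: [2.171, 2.257, -0.018]
contact_force: [0.2, -4.5, -0.0]
grip_width: 0.0395
```

Call:
drive_tool(
  commands=[
    {"linear": [0.0012, 0, 0], "dr": [0, 0, 0], "jaw": 0.7},
  ],
)

```text
clock: 16.15
tcp_pos: [0.5902, -0.0456, 0.0694]
orientation: [2.171, 2.257, -0.018]
contact_force: [-0.1, -4.0, 0.8]
grip_width: 0.0393
```

Call:
drive_tool(
  commands=[
    {"linear": [0.0012, 0, 0], "dr": [0, 0, 0], "jaw": 0.7},
  ],
)

```text
clock: 16.27
tcp_pos: [0.5901, -0.0443, 0.0694]
orientation: [2.171, 2.257, -0.018]
contact_force: [-0.3, -4.6, 1.2]
grip_width: 0.0394
```

Call:
drive_tool(
  commands=[
    {"linear": [0.0012, 0, 0], "dr": [0, 0, 0], "jaw": 0.7},
  ],
)

```text
clock: 16.4
tcp_pos: [0.5901, -0.0439, 0.0694]
orientation: [2.171, 2.256, -0.019]
contact_force: [0.0, -8.7, 0.9]
grip_width: 0.0394
```

Call:
drive_tool(
  commands=[
    {"linear": [0.0009, 0, 0], "dr": [0, 0, 0], "jaw": 0.7},
  ],
)

```text
clock: 16.52
tcp_pos: [0.5901, -0.0439, 0.0694]
orientation: [2.171, 2.255, -0.021]
contact_force: [0.0, -6.4, 0.4]
grip_width: 0.0393
```

```bash
python3 - <<'E'
from h import *
s=st(); print(s['tcp_pos'])
delta(fromsaw(-.024,-.20,.0693),92.09)
snap('top','t8');snap('wrist','w8')
im=np.load('pics/t8.npy')[...,::-1]
c=im[150:210,155:265]; cv2.imwrite('pics/t8c.png',cv2.resize(c,None,fx=7,fy=7,interpolation=cv2.INTER_CUBIC))
E
```

```text
clock 16.525
joints [ 0.2244  0.5629 -0.3489  1.8667  0.293   0.7634 -0.251 ]
tcp_pos [ 0.5901 -0.0439  0.0694]
orientation [ 2.1706  2.2547 -0.0207]
contact_force [ 0.0296 -6.4108  0.3613]
moment [-1.4359 -0.2508  0.0544]
grip_width 0.0393
[ 0.59012528 -0.04392148  0.0693945 ]
tool-lin to target [-0.0065  0.0004  0.0002]
tool yaw 92.18 tilt z [-7.000e-04 -1.770e-02 -9.998e-01] dr_z needed 0.08756963614831648
tcp saw [-0.0244 -0.1935  0.0694]
```

View pics/t8c.png

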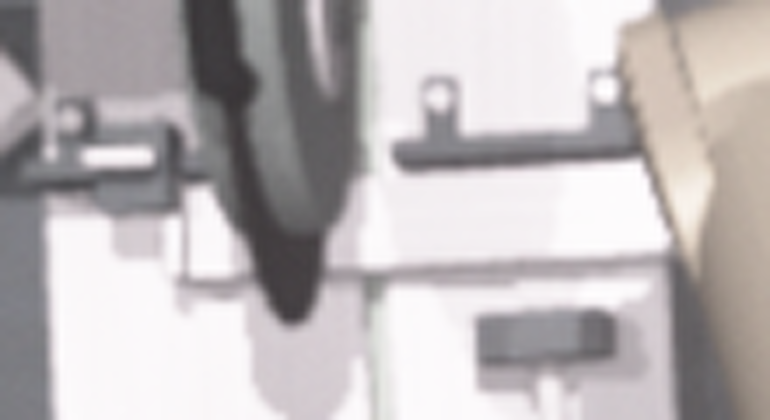

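Call:
drive_tool(
  commands=[
    {"linear": [0.0013, 0, 0], "dr": [0, 0, 0], "jaw": 0.7},
  ],
)

```text
clock: 16.75
tcp_pos: [0.5901, -0.0439, 0.0694]
orientation: [2.17, 2.254, -0.022]
contact_force: [1.0, -7.8, 0.3]
grip_width: 0.0395
```

Call:
drive_tool(
  commands=[
    {"linear": [0.0016, 0, 0], "dr": [0, 0, 0], "jaw": 0.7},
  ],
)

```text
clock: 16.88
tcp_pos: [0.5901, -0.044, 0.0694]
orientation: [2.17, 2.252, -0.025]
contact_force: [0.0, -8.9, 1.6]
grip_width: 0.0393
```

Call:
drive_tool(
  commands=[
    {"linear": [0.0004, 0.0012, 0], "dr": [0, 0, 0], "jaw": 0.7},
  ],
)

```text
clock: 17.0
tcp_pos: [0.5903, -0.044, 0.0694]
orientation: [2.17, 2.253, -0.028]
contact_force: [-6.7, -5.0, 6.4]
grip_width: 0.0398
```

Call:
drive_tool(
  commands=[
    {"linear": [0.0004, 0.0012, 0], "dr": [0, 0, 0], "jaw": 0.7},
  ],
)

```text
clock: 17.12
tcp_pos: [0.5903, -0.044, 0.0695]
orientation: [2.17, 2.254, -0.031]
contact_force: [-4.0, -6.3, 6.2]
grip_width: 0.0395
```

Call:
drive_tool(
  commands=[
    {"linear": [0.0004, 0.0012, 0], "dr": [0, 0, 0], "jaw": 0.7},
  ],
)

```text
clock: 17.25
tcp_pos: [0.5904, -0.044, 0.0695]
orientation: [2.171, 2.255, -0.035]
contact_force: [-3.6, -6.4, 5.6]
grip_width: 0.0397
```

Call:
drive_tool(
  commands=[
    {"linear": [0.0003, 0, 0], "dr": [0, 0, 0], "jaw": 0.7},
    {"linear": [0, 0, 0], "dr": [0, 0, 0], "jaw": 0.4},
    {"linear": [0, 0, 0], "dr": [0, 0, 0], "jaw": 0},
    {"linear": [0, 0, 0], "dr": [0, 0, 0], "jaw": 0},
    {"linear": [0, 0, 0], "dr": [0, 0, 0], "jaw": 0},
  ],
)

```text
clock: 17.88
tcp_pos: [0.59, -0.0391, 0.0692]
orientation: [2.169, 2.262, -0.03]
contact_force: [-0.2, 0.3, 0.4]
grip_width: 0.0854
```

```bash
python3 - <<'E'
from h import *
s=st()
delta(fromsaw(-.024,-.20,.14),92.09)
snap('wrist','w9')
E
```

```text
clock 17.875
joints [ 0.2159  0.5657 -0.3499  1.8623  0.2932  0.7729 -0.2556]
tcp_pos [ 0.59   -0.0391  0.0692]
orientation [ 2.1688  2.2621 -0.0302]
contact_force [-0.2179  0.2913  0.4369]
moment [ 0.0119  0.0206 -0.0005]
grip_width 0.0854
tool-lin to target [-0.0127 -0.0002 -0.0705]
tool yaw 92.42 tilt z [-0.0079 -0.0191 -0.9998] dr_z needed 0.3274737278800046
tcp saw [-0.0244 -0.1886  0.0692]
```

View pics/w9.png

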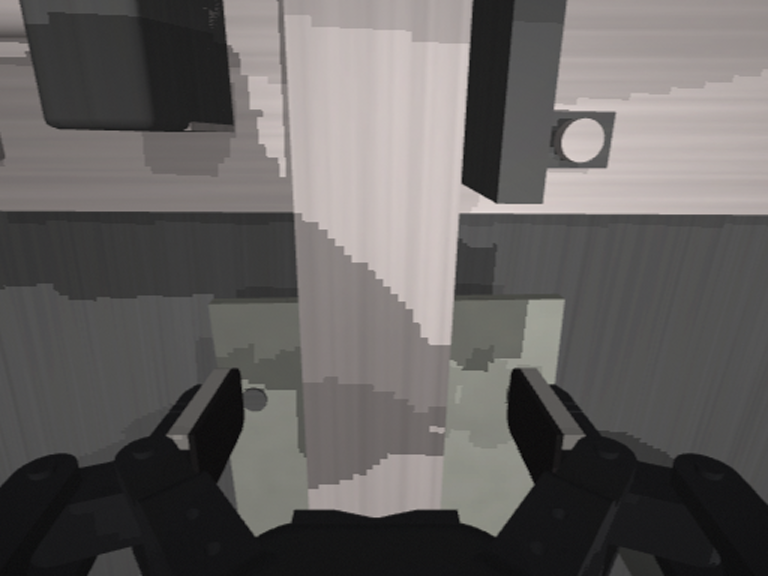

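Call:
drive_tool(
  commands=[
    {"linear": [0, 0, -0.02], "dr": [0, 0, 0], "jaw": 0},
    {"linear": [0, 0, -0.04], "dr": [0, 0, 0], "jaw": 0},
    {"linear": [0, 0, -0.05], "dr": [0, 0, 0], "jaw": 0.5},
    {"linear": [0, -0.03, 0], "dr": [0, 0, 0], "jaw": 1},
    {"linear": [-0.01, -0.04, 0], "dr": [0, 0, 0], "jaw": 1},
    {"linear": [-0.01, -0.04, 0], "dr": [0, 0, 0], "jaw": 1},
    {"linear": [0, -0.02, 0], "dr": [0, 0, 0], "jaw": 1},
    {"linear": [0, 0, 0], "dr": [0, 0, -10], "jaw": 1},
  ],
)

```text
clock: 18.92
tcp_pos: [0.4606, -0.0618, 0.1943]
orientation: [1.953, 2.442, -0.021]
contact_force: [1.9, 0.3, 0.6]
grip_width: 0.0001
```

Call:
drive_tool(
  commands=[
    {"linear": [0, 0, 0], "dr": [0, 0, -10.5], "jaw": 1},
    {"linear": [0, 0, 0], "dr": [0, 0, -10.5], "jaw": 1},
    {"linear": [0, 0, 0], "dr": [0, 0, -10.5], "jaw": 1},
    {"linear": [0, 0, 0], "dr": [0, 0, -10.5], "jaw": 1},
    {"linear": [0, 0, 0], "dr": [0, 0, -10.5], "jaw": 1},
    {"linear": [0, 0, 0], "dr": [0, 0, -10.5], "jaw": 1},
    {"linear": [0, 0, 0], "dr": [0, 0, -10.5], "jaw": 1},
    {"linear": [0, 0, 0], "dr": [0, 0, 0], "jaw": 1},
  ],
)

```text
clock: 19.92
tcp_pos: [0.4627, -0.0612, 0.2058]
orientation: [0.057, 3.124, -0.039]
contact_force: [-0.1, 0.0, 0.3]
grip_width: -0.0003
```

```bash
python3 - <<'E'
from h import *
s=st()
delta(fromsaw(-.125,-.088,.15),182.09)
snap('scene','s10'); snap('top','t10')
im=np.load('pics/t10.npy')[...,::-1]
c=im[100:245,155:375]; cv2.imwrite('pics/t10c.png',cv2.resize(c,None,fx=3.6,fy=3.6,interpolation=cv2.INTER_CUBIC))
E
```

```text
clock 19.925
joints [ 0.5558  0.2104 -0.6426  2.0423  0.1908  0.9245  1.3446]
tcp_pos [ 0.4627 -0.0612  0.2058]
orientation [ 0.0566  3.1243 -0.0391]
contact_force [-0.1419  0.0296  0.2862]
moment [ 0.0011  0.0081 -0.0125]
grip_width -0.0003
tool-lin to target [-0.0178  0.1211  0.0532]
tool yaw 177.94 tilt z [ 0.0161 -0.0253 -0.9995] dr_z needed -4.153376339144984
tcp saw [-0.1524 -0.2061  0.2058]
```

View pics/t10c.png

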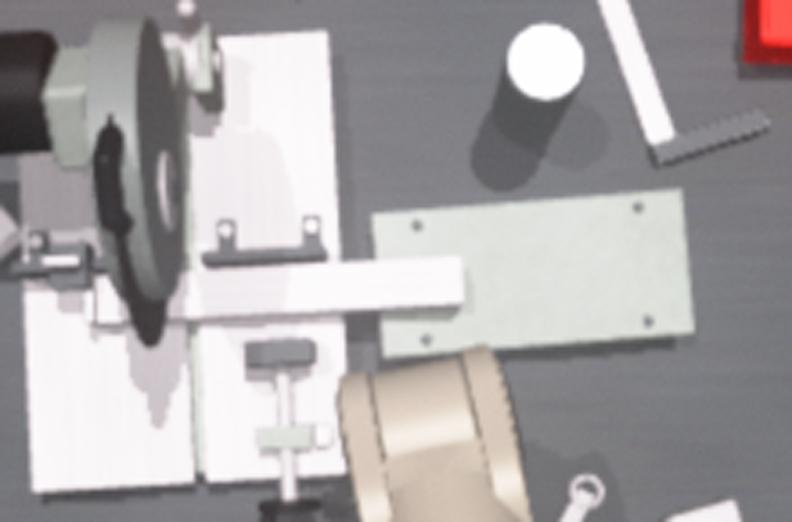

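View pics/s10.png

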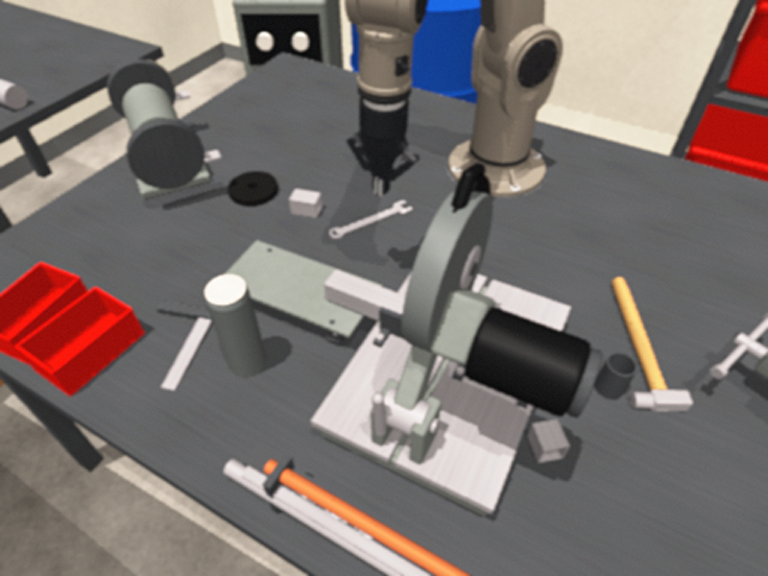

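Call:
drive_tool(
  commands=[
    {"linear": [0, 0, 0], "dr": [-5, 0, -2], "jaw": 1},
    {"linear": [0, 0, 0], "dr": [-5, 0, -2], "jaw": 1},
    {"linear": [0, 0.03, 0], "dr": [0, 0, 0], "jaw": 1},
    {"linear": [0, 0.04, 0], "dr": [0, 0, 0], "jaw": 1},
    {"linear": [0, 0, 0], "dr": [0, 0, 0], "jaw": 1},
  ],
)

```text
clock: 20.65
tcp_pos: [0.4615, 0.0093, 0.2183]
orientation: [-0.028, 3.112, 0.24]
contact_force: [-0.3, -0.8, -0.7]
grip_width: -0.0001
```

```bash
python3 - <<'E'
from h import *
s=st()
delta(fromsaw(-.118,-.086,.14),182.09)
snap('wrist','w11'); 
E
```

```text
clock 20.65
joints [ 0.6002  0.2038 -0.7178  2.0361 -0.0223  0.9156  1.4969]
tcp_pos [0.4615 0.0093 0.2183]
orientation [-0.0275  3.1115  0.2399]
contact_force [-0.2553 -0.7796 -0.7178]
moment [-0.162  -0.0049  0.0048]
grip_width -0.0001
tool-lin to target [-0.0303  0.0376  0.0858]
tool yaw -179.08 tilt z [ 0.0193  0.1535 -0.988 ] dr_z needed -361.1734919893131
tcp saw [-0.1511 -0.1356  0.2183]
```

View pics/w11.png

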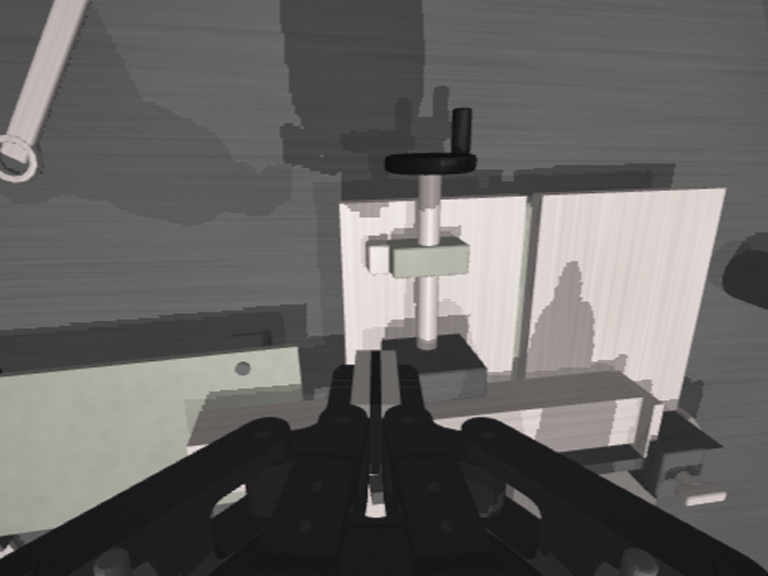

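```bash
python3 - <<'E'
from h import *
P=lambda x,y,z: tosaw(onz('w11',((x+.5)/1.5-.5,(y+.5)/1.5-.5),z)).round(4)
print('jaw',P(383,345,.115),P(467,335,.115),P(487,370,.115))
print('bracket',P(470,240,.088),P(394,247,.088),'wheel top',P(430,155,.09),P(462,108,.12))
print('tube nose/stop',P(643,397,.1),'tail',P(189,445,.1))
E
```

```text
jaw [-0.1117 -0.117   0.115 ] [-0.1136 -0.0651  0.115 ] [-0.0882 -0.0507  0.115 ]
bracket [-0.1662 -0.056   0.088 ] [-0.1644 -0.1048  0.088 ] wheel top [-0.2184 -0.0836  0.09  ] [-0.2422 -0.0757  0.12  ]
tube nose/stop [-0.0446  0.0778  0.1   ] tail [-0.046  -0.2401  0.1   ]
```

Call:
drive_tool(
  commands=[
    {"linear": [-0.015, 0.02, 0.03], "dr": [0, 0, -1.2], "jaw": 1},
    {"linear": [-0.015, 0.018, 0.03], "dr": [0, 0, 0], "jaw": 1},
    {"linear": [0, 0, 0.015], "dr": [0, 0, 0], "jaw": 1},
    {"linear": [0, 0, 0], "dr": [0, 0, 0], "jaw": 1},
  ],
)

```text
clock: 21.2
tcp_pos: [0.4934, 0.0528, 0.1484]
orientation: [-0.039, 3.11, 0.232]
contact_force: [-0.4, -0.1, 0.2]
grip_width: -0.0002
```

```bash
python3 - <<'E'
from h import *
s=st()
delta(fromsaw(-.118,-.084,.098),182.09)
snap('scene','s12'); snap('wrist','w12') 
E
```

```text
clock 21.2
joints [ 0.4435  0.3596 -0.6891  2.043   0.1207  0.7683  1.3032]
tcp_pos [0.4934 0.0528 0.1484]
orientation [-0.0388  3.1105  0.2323]
contact_force [-0.3981 -0.1307  0.2062]
moment [-0.187   0.0355  0.0038]
grip_width -0.0002
tool-lin to target [0.0018 0.0017 0.0512]
tool yaw -178.67 tilt z [ 0.0203  0.1488 -0.9887] dr_z needed -360.76490778200764
tcp saw [-0.1175 -0.0933  0.1484]
```

View pics/s12.png

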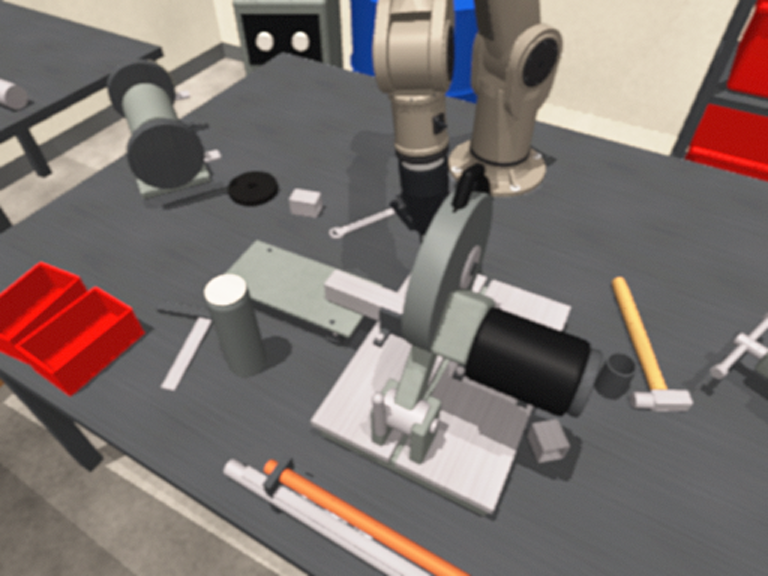

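View pics/w12.png

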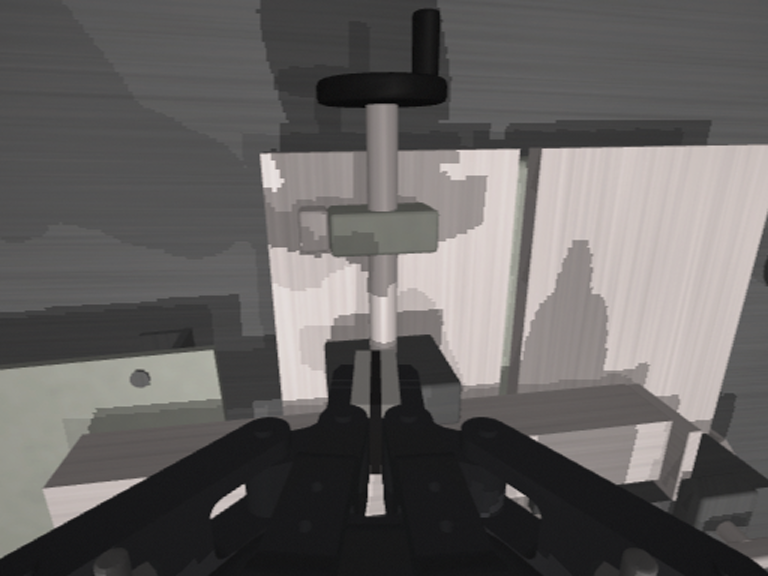

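Call:
drive_tool(
  commands=[
    {"linear": [0.001, 0.001, 0.02], "dr": [0, 0, -0.7], "jaw": 1},
    {"linear": [0, 0, 0.018], "dr": [0, 0, 0], "jaw": 1},
    {"linear": [0, 0, 0.006], "dr": [0, 0, 0], "jaw": 1},
    {"linear": [0, 0, 0], "dr": [0, 0, 0], "jaw": 1},
  ],
)

```text
clock: 21.8
tcp_pos: [0.4968, 0.0563, 0.1092]
orientation: [-0.048, 3.1, 0.226]
contact_force: [-0.4, -0.8, 0.9]
grip_width: 0.0
```

```bash
python3 - <<'E'
from h import *
s=st()
delta(fromsaw(-.105,-.084,.099),182.09)
E
```

```text
clock 21.8
joints [ 0.3982  0.4192 -0.6555  2.0735  0.1828  0.6754  1.2553]
tcp_pos [0.4968 0.0563 0.1092]
orientation [-0.0478  3.1     0.2265]
contact_force [-0.4419 -0.7531  0.9107]
moment [-0.1545  0.039   0.053 ]
grip_width 0.0
tool-lin to target [-0.0086  0.0044  0.0113]
tool yaw -178.38 tilt z [ 0.0306  0.1458 -0.9888] dr_z needed -360.46888932050274
tcp saw [-0.114  -0.0899  0.1092]
```

Call:
drive_tool(
  commands=[
    {"linear": [0, 0.004, 0.008], "dr": [0, 0, 0], "jaw": 1},
    {"linear": [-0.003, 0, 0.001], "dr": [0, 0, 0], "jaw": 1},
    {"linear": [-0.003, 0, 0], "dr": [0, 0, 0], "jaw": 1},
  ],
)

```text
clock: 22.18
tcp_pos: [0.5043, 0.0617, 0.1021]
orientation: [-0.047, 3.098, 0.226]
contact_force: [0.8, -0.8, 0.6]
grip_width: -0.0001
```

Call:
drive_tool(
  commands=[
    {"linear": [-0.004, 0, 0], "dr": [0, 0, 0], "jaw": 1},
  ],
)

```text
clock: 22.3
tcp_pos: [0.5086, 0.0618, 0.1025]
orientation: [-0.047, 3.097, 0.225]
contact_force: [-0.1, 0.0, 0.2]
grip_width: 0.0001
```

Call:
drive_tool(
  commands=[
    {"linear": [-0.004, 0, 0], "dr": [0, 0, 0], "jaw": 1},
  ],
)

```text
clock: 22.42
tcp_pos: [0.512, 0.062, 0.1025]
orientation: [-0.047, 3.099, 0.225]
contact_force: [-5.0, 0.1, 2.6]
grip_width: -0.0001
```

```bash
python3 - <<'E'
from h import *
s=st()
delta(fromsaw(-.08,-.084,.100),182.09)
E
```

```text
clock 22.425
joints [ 0.3695  0.4495 -0.639   2.0452  0.2038  0.6741  1.233 ]
tcp_pos [0.512  0.062  0.1025]
orientation [-0.047   3.0993  0.2252]
contact_force [-4.9604  0.1154  2.561 ]
moment [-0.1129  0.8317  0.0946]
grip_width -0.0001
tool-lin to target [-0.0185  0.0005  0.0032]
tool yaw -178.41 tilt z [ 0.0315  0.145  -0.9889] dr_z needed -360.50211180262096
tcp saw [-0.0986 -0.0848  0.1025]
```

Call:
drive_tool(
  commands=[
    {"linear": [-0.004, 0, 0.0002], "dr": [0, 0, 0], "jaw": 1},
    {"linear": [-0.004, 0, 0.0002], "dr": [0, 0, 0], "jaw": 1},
    {"linear": [-0.004, 0, 0.0002], "dr": [0, 0, 0], "jaw": 1},
    {"linear": [-0.004, 0, 0.0002], "dr": [0, 0, 0], "jaw": 1},
  ],
)

```text
clock: 22.92
tcp_pos: [0.5273, 0.0625, 0.1018]
orientation: [-0.048, 3.103, 0.224]
contact_force: [-3.6, -0.4, 3.1]
grip_width: 0.0
```

```bash
python3 - <<'E'
from h import *
s=st()
delta(fromsaw(-.08,-.084,.100),182.09)
E
```

```text
clock 22.925
joints [ 0.3577  0.4724 -0.6296  2.0088  0.2129  0.6934  1.231 ]
tcp_pos [0.5273 0.0625 0.1018]
orientation [-0.0477  3.103   0.2244]
contact_force [-3.5988 -0.3882  3.1136]
moment [-0.0457  0.7776  0.1713]
grip_width 0.0
tool-lin to target [-0.0033  0.0005  0.002 ]
tool yaw -178.37 tilt z [ 0.0278  0.1443 -0.9891] dr_z needed -360.4607733425016
tcp saw [-0.0833 -0.0848  0.1018]
```

Call:
drive_tool(
  commands=[
    {"linear": [-0.003, 0, 0.0002], "dr": [0, 0, 0], "jaw": 1},
    {"linear": [-0.003, 0, 0.0002], "dr": [0, 0, 0], "jaw": 1},
  ],
)

```text
clock: 23.18
tcp_pos: [0.5338, 0.0628, 0.1015]
orientation: [-0.048, 3.103, 0.224]
contact_force: [-7.7, -0.5, 4.7]
grip_width: -0.0001
```

Call:
drive_tool(
  commands=[
    {"linear": [-0.002, 0, 0.0001], "dr": [0, 0, 0], "jaw": 1},
    {"linear": [-0.002, 0, 0.0001], "dr": [0, 0, 0], "jaw": 1},
  ],
)

```text
clock: 23.42
tcp_pos: [0.5344, 0.0628, 0.1006]
orientation: [-0.049, 3.111, 0.223]
contact_force: [-10.8, -1.0, 5.9]
grip_width: -0.0
```

Call:
drive_tool(
  commands=[
    {"linear": [-0.002, 0, 0.0001], "dr": [0, 0, 0], "jaw": 1},
    {"linear": [-0.002, 0, 0.0001], "dr": [0, 0, 0], "jaw": 1},
  ],
)

```text
clock: 23.68
tcp_pos: [0.5343, 0.0629, 0.0995]
orientation: [-0.05, 3.12, 0.221]
contact_force: [-9.1, -0.3, 6.2]
grip_width: 0.0002
```

Call:
drive_tool(
  commands=[
    {"linear": [-0.002, 0, 0.0001], "dr": [0, 0, 0], "jaw": 1},
  ],
)

```text
clock: 23.8
tcp_pos: [0.5343, 0.0629, 0.099]
orientation: [-0.051, 3.124, 0.22]
contact_force: [-9.6, -0.4, 6.5]
grip_width: -0.0004
```

```bash
python3 - <<'E'
from h import *
s=st()
delta(fromsaw(-.07,-.084,.102),182.09)
snap('top','t13')
im=np.load('pics/t13.npy')[...,::-1]
c=im[150:210,155:265]; cv2.imwrite('pics/t13c.png',cv2.resize(c,None,fx=7,fy=7,interpolation=cv2.INTER_CUBIC))
snap('wrist','w13')
E
```

```text
clock 23.8
joints [ 0.3458  0.4947 -0.6217  1.979   0.2185  0.7238  1.2298]
tcp_pos [0.5343 0.0629 0.099 ]
orientation [-0.0513  3.124   0.22  ]
contact_force [-9.6135 -0.4428  6.5338]
moment [-0.1003  1.8561  0.2565]
grip_width -0.0004
tool-lin to target [-0.0063  0.0011 -0.0028]
tool yaw -178.17 tilt z [ 0.0071  0.1403 -0.9901] dr_z needed -360.25629371837374
tcp saw [-0.0763 -0.0847  0.099 ]
```

View pics/t13c.png

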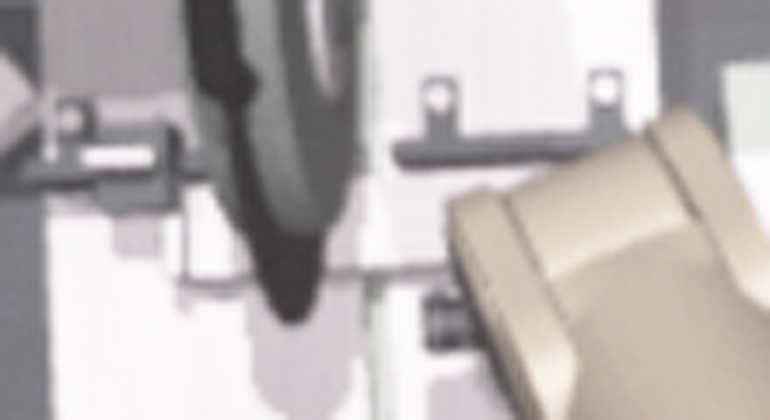

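View pics/w13.png

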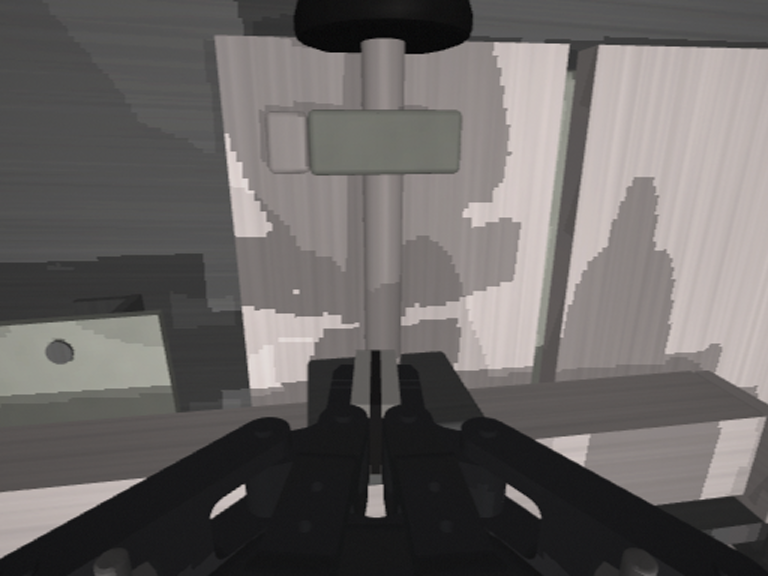

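Call:
drive_tool(
  commands=[
    {"linear": [-0.004, 0, -0.001], "dr": [0, -0.5, 0], "jaw": 1},
  ],
)

```text
clock: 24.02
tcp_pos: [0.5357, 0.0629, 0.0989]
orientation: [-0.051, 3.121, 0.219]
contact_force: [-9.4, 0.9, 0.4]
grip_width: -0.0001
```

Call:
drive_tool(
  commands=[
    {"linear": [-0.005, 0, -0.001], "dr": [0, -0.5, 0], "jaw": 1},
  ],
)

```text
clock: 24.15
tcp_pos: [0.5378, 0.063, 0.0989]
orientation: [-0.051, 3.118, 0.218]
contact_force: [-8.9, 0.5, 1.8]
grip_width: -0.0001
```

Call:
drive_tool(
  commands=[
    {"linear": [-0.004, 0, -0.001], "dr": [0, -0.4, 0], "jaw": 1},
  ],
)

```text
clock: 24.28
tcp_pos: [0.5391, 0.063, 0.0989]
orientation: [-0.052, 3.117, 0.217]
contact_force: [-7.8, -0.5, 2.1]
grip_width: 0.0
```

Call:
drive_tool(
  commands=[
    {"linear": [-0.004, 0, -0.001], "dr": [0, -0.4, 0], "jaw": 1},
  ],
)

```text
clock: 24.4
tcp_pos: [0.54, 0.0631, 0.0988]
orientation: [-0.052, 3.116, 0.216]
contact_force: [-12.4, 0.6, 6.7]
grip_width: 0.0002
```

Call:
drive_tool(
  commands=[
    {"linear": [-0.004, 0, -0.001], "dr": [0, -0.4, 0], "jaw": 1},
  ],
)

```text
clock: 24.52
tcp_pos: [0.54, 0.0631, 0.0988]
orientation: [-0.053, 3.117, 0.214]
contact_force: [-15.1, -1.9, 9.2]
grip_width: -0.0001
```

Call:
drive_tool(
  commands=[
    {"linear": [-0.005, 0, -0.001], "dr": [0, -0.4, 0], "jaw": 1},
  ],
)

```text
clock: 24.65
tcp_pos: [0.54, 0.063, 0.0987]
orientation: [-0.054, 3.121, 0.212]
contact_force: [-18.8, -1.5, 11.5]
grip_width: 0.0001
```

Call:
drive_tool(
  commands=[
    {"linear": [-0.006, 0, -0.001], "dr": [0, -0.4, 0], "jaw": 1},
  ],
)

```text
clock: 24.78
tcp_pos: [0.54, 0.063, 0.0985]
orientation: [-0.055, 3.126, 0.209]
contact_force: [-20.8, -1.8, 13.5]
grip_width: -0.0
```

```bash
python3 - <<'E'
from h import *
s=st()
delta(fromsaw(-.09,-.084,.102),182.09)
snap('wrist','w14')
E
```

```text
clock 24.775
joints [ 0.3346  0.502  -0.6145  1.9652  0.228   0.7329  1.2235]
tcp_pos [0.54   0.063  0.0985]
orientation [-0.0553  3.1261  0.2089]
contact_force [-20.7991  -1.7683  13.4872]
moment [-0.0386  4.2857  0.5846]
grip_width -0.0
tool-lin to target [ 0.0193  0.0012 -0.0036]
tool yaw -178.01 tilt z [ 0.0056  0.1332 -0.9911] dr_z needed -360.1034351564716
tcp saw [-0.0707 -0.0848  0.0985]
```

View pics/w14.png

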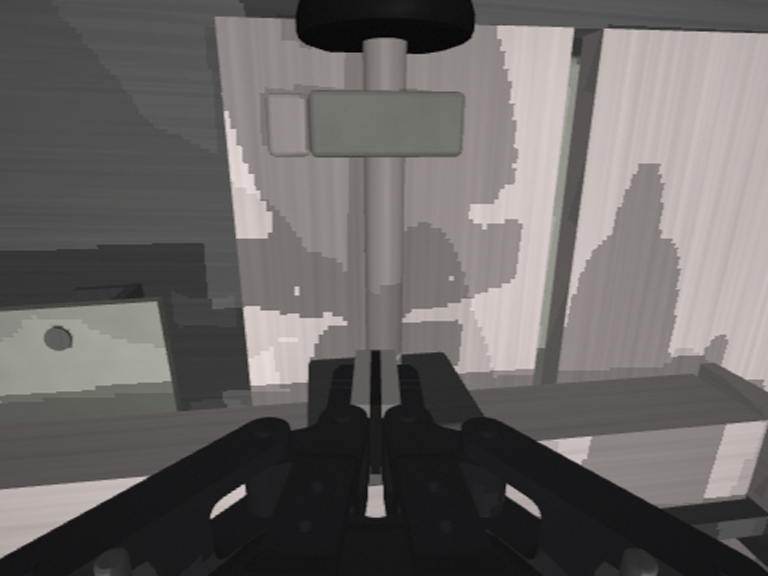

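Call:
drive_tool(
  commands=[
    {"linear": [0.004, 0, 0], "dr": [0, 0, 0], "jaw": 1},
    {"linear": [0.008, 0, 0], "dr": [0, 0, 0], "jaw": 1},
    {"linear": [0.01, 0, -0.002], "dr": [0, 0, 0], "jaw": 1},
    {"linear": [0, 0, -0.03], "dr": [0, 0, 0], "jaw": 1},
    {"linear": [0, 0, -0.04], "dr": [0, 0, 0], "jaw": 1},
    {"linear": [0, -0.03, -0.02], "dr": [0, 0, 0], "jaw": 1},
    {"linear": [0.02, -0.05, 0], "dr": [0, 0, 0], "jaw": 1},
    {"linear": [0.02, -0.05, 0], "dr": [0, 0, 0], "jaw": 1},
  ],
)

```text
clock: 25.82
tcp_pos: [0.4848, -0.0798, 0.1767]
orientation: [-0.068, 3.112, 0.209]
contact_force: [0.2, -0.3, -0.4]
grip_width: -0.0001
```

```bash
python3 - <<'E'
from h import *
s=st()
snap('top','t15'); snap('wrist','w15'); snap('scene','s15')
im=np.load('pics/t15.npy')[...,::-1]
c=im[150:210,155:265]; cv2.imwrite('pics/t15c.png',cv2.resize(c,None,fx=7,fy=7,interpolation=cv2.INTER_CUBIC))
E
```

```text
clock 25.825
joints [ 0.6869  0.321  -0.661   2.0021  0.0776  0.8726  1.6172]
tcp_pos [ 0.4848 -0.0798  0.1767]
orientation [-0.0681  3.1123  0.2093]
contact_force [ 0.2287 -0.3497 -0.3923]
moment [-0.1901 -0.0218 -0.0603]
grip_width -0.0001
```

View pics/t15c.png

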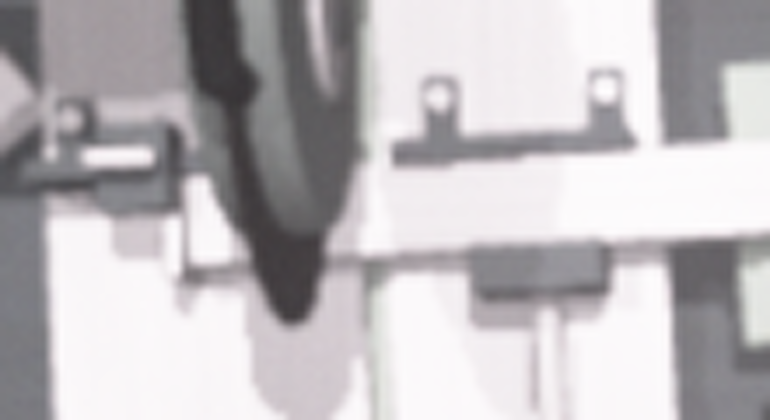

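View pics/w15.png

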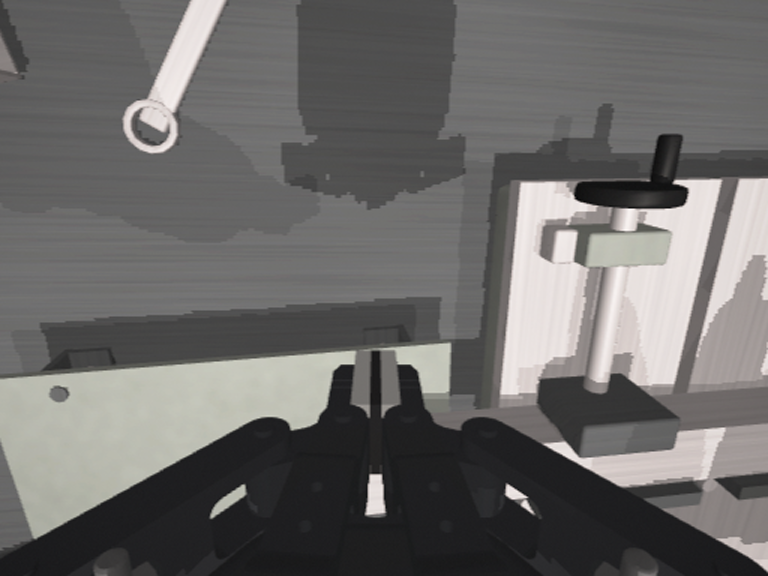

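```bash
python3 - <<'E'
from h import *
im=np.load('pics/t15.npy')[...,::-1]
c=im[145:205,170:300]; cv2.imwrite('pics/t15d.png',cv2.resize(c,None,fx=6,fy=6,interpolation=cv2.INTER_NEAREST))
im=np.load('pics/s15.npy')[...,::-1]
c=im[160:260,200:320]; cv2.imwrite('pics/s15c.png',cv2.resize(c,None,fx=6,fy=6,interpolation=cv2.INTER_CUBIC))
E
```

```text
(no output)
```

View pics/t15d.png

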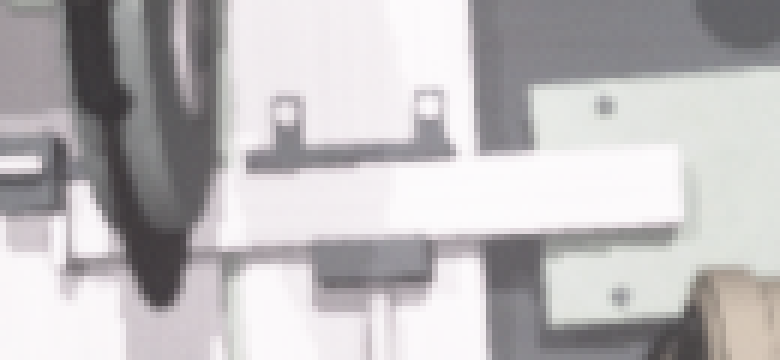

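View pics/s15c.png

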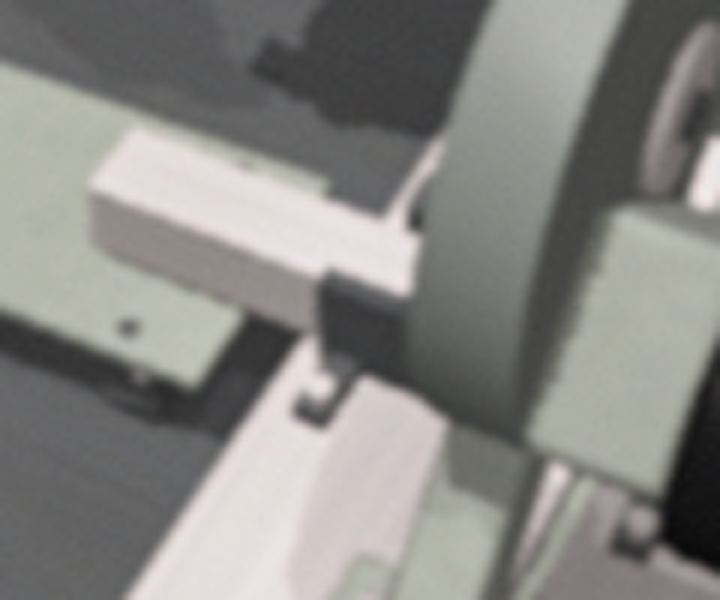

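```bash
python3 - <<'E'
from h import *
def P(fn,cx,cy,z,s=6,ox=170,oy=145): return tosaw(onz(fn,(ox+(cx+.5)/s-.5,oy+(cy+.5)/s-.5),z)).round(4)
print('near',[P('t15',*q,.1) for q in((100,259),(230,249),(300,244),(500,232),(680,222))])
print('far',[P('t15',*q,.1) for q in((260,172),(380,163),(500,153),(680,143))])
print('fence top back',P('t15',247,154,.11),P('t15',455,144,.11),'jaw face',P('t15',312,243,.115),P('t15',432,240,.115))
# same from t10 (before jaw): use subpixel edges with intensity profiles
for fn in('t0','t10','t15'):
    im=cv2.cvtColor(np.load(f'pics/{fn}.npy'),cv2.COLOR_RGB2GRAY).astype(float)
    for col in (190,215,235,255,270):
        print(fn,col,im[160:192,col].astype(int).tolist())
E
```

```text
near [array([-0.0413,  0.0635,  0.1   ]), array([-0.0399, -0.0047,  0.1   ]), array([-0.0394, -0.0414,  0.1   ]), array([-0.0391, -0.1462,  0.1   ]), array([-0.0392, -0.2403,  0.1   ])]
far [array([-0.0004, -0.0224,  0.1   ]), array([ 0.0007, -0.0855,  0.1   ]), array([ 0.0023, -0.1485,  0.1   ]), array([ 0.0022, -0.2427,  0.1   ])]
fence top back [ 0.0081 -0.0174  0.11  ] [ 0.0071 -0.1257  0.11  ] jaw face [-0.0406 -0.0493  0.115 ] [-0.0425 -0.1113  0.115 ]
t0 190 [64, 59, 58, 61, 75, 94, 98, 96, 94, 91, 81, 72, 67, 66, 61, 58, 61, 62, 62, 63, 65, 65, 67, 85, 106, 133, 159, 175, 181, 194, 202, 204]
t0 215 [232, 207, 196, 210, 206, 195, 197, 199, 195, 173, 145, 131, 114, 99, 126, 160, 172, 178, 223, 238, 240, 239, 241, 244, 247, 247, 247, 247, 249, 250, 250, 250]
t0 235 [243, 243, 243, 243, 243, 243, 244, 241, 210, 156, 147, 123, 102, 146, 174, 178, 188, 230, 243, 244, 243, 243, 243, 243, 244, 243, 243, 243, 243, 243, 243, 243]
t0 255 [139, 138, 140, 139, 140, 141, 141, 142, 142, 142, 143, 142, 142, 142, 143, 143, 141, 144, 142, 143, 143, 143, 144, 143, 140, 136, 136, 137, 136, 136, 
[... 1118 characters left out ...]
 140, 135, 160, 188, 202]
t15 215 [232, 205, 194, 209, 204, 195, 195, 197, 195, 171, 144, 133, 130, 161, 219, 237, 238, 239, 239, 238, 238, 239, 239, 237, 235, 215, 169, 164, 187, 237, 249, 249]
t15 235 [242, 242, 242, 242, 242, 242, 242, 240, 208, 154, 147, 158, 228, 245, 246, 246, 246, 247, 249, 250, 251, 251, 249, 238, 195, 156, 152, 151, 150, 150, 141, 119]
t15 255 [136, 137, 138, 137, 136, 138, 138, 140, 138, 145, 196, 243, 251, 251, 251, 251, 251, 251, 251, 251, 251, 251, 250, 219, 130, 105, 102, 101, 100, 99, 103, 106]
t15 270 [215, 182, 158, 162, 206, 228, 230, 230, 231, 238, 248, 251, 251, 251, 250, 251, 250, 250, 251, 251, 251, 250, 228, 157, 142, 155, 172, 205, 227, 228, 228, 228]
```

```bash
python3 - <<'E'
from h import *
def edge(im,col,r0,r1,rising):
    g=im[r0:r1,col]; d=np.diff(g)*(1 if rising else -1); k=np.argmax(d); 
    a=max(k-1,0); w=np.clip(d[a:k+2],0,None); return r0+a+(w*np.arange(len(w))).sum()/w.sum()+.5
for fn in('t0','t10','t15'):
    im=cv2.cvtColor(np.load(f'pics/{fn}.npy'),cv2.COLOR_RGB2GRAY).astype(float)
    cs=[c for c in range(213,244)]
    fb=np.array([tosaw(onz(fn,(c,edge(im,c,164,172,False)),.11))[:2] for c in cs if not (217<=c<=224 or 236<=c)])
    p=np.polyfit(fb[:,1],fb[:,0],1); print(fn,'fence back slope deg',np.degrees(p[0]).round(2),'x at -.07',np.polyval(p,-.07).round(4),'res',np.std(fb[:,0]-np.polyval(p,fb[:,1])).round(4))
    if fn!='t0':
        tb=np.array([tosaw(onz(fn,(c,edge(im,c,180,192,False)),.1))[:2] for c in list(range(209,220))+list(range(250,280))])
        p=np.polyfit(tb[:,1],tb[:,0],1); print('   tube near slope',np.degrees(p[0]).round(2),'x at -.07',np.polyval(p,-.07).round(4),'res',np.std(tb[:,0]-np.polyval(p,tb[:,1])).round(4))
        tb=np.array([tosaw(onz(fn,(c,edge(im,c,168,177,True)),.1))[:2] for c in list(range(246,280))])
        p=np.polyfit(tb[:,1],tb[:,0],1); print('   tube far slope',np.degrees(p[0]).round(2),'x at -.07',np.polyval(p,-.07).round(4))
E
```

```text
t0 fence back slope deg 3.0 x at -.07 0.0109 res 0.0032
t10 fence back slope deg 3.07 x at -.07 0.0109 res 0.0032
   tube near slope 0.41 x at -.07 -0.0455 res 0.0005
   tube far slope 0.37 x at -.07 -0.0035
t15 fence back slope deg 3.06 x at -.07 0.011 res 0.0031
   tube near slope 0.3 x at -.07 -0.0393 res 0.0005
   tube far slope 0.04 x at -.07 0.002
```

Call:
drive_tool(
  commands=[
    {"linear": [0, -0.05, 0], "dr": [4, 0, 10], "jaw": 1},
    {"linear": [0, -0.02, 0], "dr": [4, 0, 10], "jaw": 1},
    {"linear": [0, 0, 0], "dr": [0, 0, 10.5], "jaw": 1},
    {"linear": [0, 0, 0], "dr": [0, 0, 10.5], "jaw": 1},
    {"linear": [0, 0, 0], "dr": [0, 0, 10.5], "jaw": 1},
    {"linear": [0, 0, 0], "dr": [0, 0, 10.5], "jaw": 1},
    {"linear": [0, 0, 0], "dr": [0, 0, 10.5], "jaw": 1},
    {"linear": [0, 0, 0], "dr": [0, 0, 10.5], "jaw": 1},
  ],
)

```text
clock: 26.98
tcp_pos: [0.4884, -0.1438, 0.1705]
orientation: [2.06, 2.36, 0.007]
contact_force: [1.1, -0.1, 0.2]
grip_width: -0.0001
```

```bash
python3 - <<'E'
from h import *
s=st()
delta(fromsaw(-.0,-.2,.19),92.09)
E
```

```text
clock 26.975
joints [ 0.4175  0.2913 -0.2998  1.9991  0.1141  0.8572  0.1913]
tcp_pos [ 0.4884 -0.1438  0.1705]
orientation [2.06   2.3604 0.0066]
contact_force [ 1.0855 -0.0684  0.191 ]
moment [ 0.0324 -0.0328 -0.0388]
grip_width -0.0001
tool-lin to target [ 0.0762  0.1382 -0.0186]
tool yaw 97.77 tilt z [ 0.0093 -0.0025 -1.    ] dr_z needed 5.684218771923611
tcp saw [-0.1298 -0.2895  0.1705]
```

Call:
drive_tool(
  commands=[
    {"linear": [0.02, 0.04, -0.01], "dr": [0, 0, 5.7], "jaw": 1},
    {"linear": [0.025, 0.045, -0.01], "dr": [0, 0, 0], "jaw": 1},
    {"linear": [0.025, 0.04, 0], "dr": [0, 0, 0], "jaw": 1},
    {"linear": [0, 0.01, 0], "dr": [0, 0, 0], "jaw": 1},
    {"linear": [0, 0, 0], "dr": [0, 0, 0], "jaw": 1},
  ],
)

```text
clock: 27.6
tcp_pos: [0.6233, -0.0565, 0.1933]
orientation: [2.174, 2.254, 0.015]
contact_force: [-0.5, -0.1, -0.2]
grip_width: 0.0001
```

```bash
python3 - <<'E'
from h import *
s=st(); delta(fromsaw(-.0,-.2,.19),92.09)
snap('wrist','w16')
E
```

```text
clock 27.6
joints [ 0.2139  0.444  -0.2972  1.7117  0.1516  0.9941 -0.1011]
tcp_pos [ 0.6233 -0.0565  0.1933]
orientation [2.1739 2.2539 0.0153]
contact_force [-0.5451 -0.1475 -0.1854]
moment [ 0.0118  0.0755 -0.0297]
grip_width 0.0001
tool-lin to target [ 0.0072 -0.0083  0.0032]
tool yaw 92.07 tilt z [ 0.0141 -0.     -0.9999] dr_z needed -0.019812202107232224
tcp saw [ 0.0083 -0.2072  0.1933]
```

View pics/w16.png

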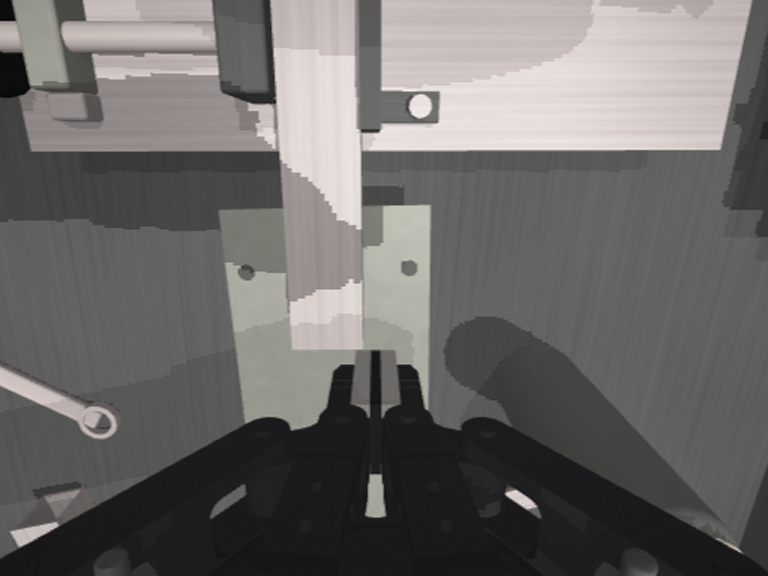

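```bash
python3 - <<'E'
from h import *
im=np.load('pics/w16.npy')[...,::-1]
c=im[0:110,170:270]; cv2.imwrite('pics/w16c.png',cv2.resize(c,None,fx=5.4,fy=5.4,interpolation=cv2.INTER_CUBIC))
P=lambda x,y,z: tosaw(onz('w16',((x+.5)/1.5-.5,(y+.5)/1.5-.5),z)).round(4)
print('tube L',P(274,3,.1),P(291,349,.1),'R',P(358,3,.1),P(362.5,349,.1))
g=cv2.cvtColor(np.load('pics/w16.npy'),cv2.COLOR_RGB2GRAY).astype(int)
for r in(5,20,40,60,75): print(r,g[r,176:192].tolist(),g[r,232:258].tolist())
E
```

```text
tube L [-0.037  -0.0686  0.1   ] [-0.0387 -0.2399  0.1   ] R [ 0.001  -0.0685  0.1   ] [ 0.0016 -0.2401  0.1   ]
5 [49, 45, 45, 44, 116, 169, 183, 182, 182, 181, 180, 182, 182, 182, 182, 183] [189, 187, 188, 189, 163, 133, 121, 99, 89, 89, 89, 89, 89, 89, 89, 89, 89, 89, 89, 89, 88, 103, 162, 194, 194, 195]
20 [70, 50, 47, 47, 46, 144, 188, 186, 185, 184, 183, 183, 184, 185, 185, 187] [193, 192, 191, 192, 166, 135, 129, 107, 90, 90, 90, 89, 90, 90, 91, 90, 91, 90, 90, 90, 90, 105, 165, 197, 197, 197]
40 [90, 77, 56, 46, 49, 47, 131, 195, 211, 210, 210, 207, 206, 210, 212, 213] [224, 223, 222, 222, 194, 150, 135, 119, 104, 104, 103, 104, 104, 104, 104, 103, 104, 105, 104, 104, 104, 116, 167, 196, 195, 196]
60 [86, 83, 73, 56, 47, 48, 48, 102, 182, 213, 211, 211, 209, 209, 212, 214] [226, 225, 225, 223, 213, 172, 136, 123, 109, 104, 105, 104, 105, 105, 106, 105, 105, 105, 106, 106, 106, 114, 149, 170, 170, 170]
75 [197, 197, 197, 196, 197, 198, 167, 130, 155, 198, 214, 213, 213, 210, 211, 214] [227, 227, 225, 224, 224, 197, 149, 127, 112, 106, 106, 107, 107, 107, 107, 107, 107, 107, 107, 107, 108, 107, 110, 112, 113, 112]
```

View pics/w16c.png

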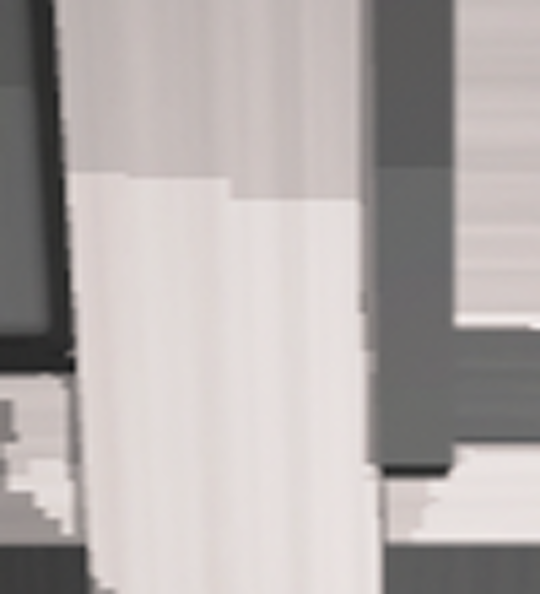

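```bash
python3 - <<'E'
from h import *
g=cv2.cvtColor(np.load('pics/w16.npy'),cv2.COLOR_RGB2GRAY).astype(int)
for r in(90,110,160,200,225): print(r,g[r,232:250].tolist())
K,R,t=cal('w16'); print('cam saw',tosaw(-R.T@t).round(4))
E
```

```text
90 [228, 227, 227, 225, 223, 225, 228, 215, 165, 174, 207, 207, 207, 208, 208, 208, 207, 220]
110 [228, 229, 228, 226, 223, 223, 226, 226, 177, 98, 93, 93, 92, 94, 91, 92, 93, 93]
160 [151, 153, 154, 152, 149, 143, 144, 147, 132, 109, 114, 124, 124, 124, 123, 123, 123, 123]
200 [218, 220, 221, 219, 219, 215, 212, 213, 215, 174, 151, 175, 176, 176, 175, 177, 176, 177]
225 [195, 195, 196, 197, 197, 195, 190, 191, 193, 167, 148, 157, 157, 157, 157, 157, 158, 158]
cam saw [ 0.0055 -0.1307  0.3356]
```

```bash
python3 - <<'E'
from h import *
P=lambda c,r,z: tosaw(onz('w16',(c,r),z))[:2].round(4)
print('fence',[P(c,r,.11) for c,r in((239.0,5),(239.7,40),(240.,60),(240.2,75))])
print('tubeR',[P(c,r,.1) for c,r in((239.7,93),(240,110),(240.3,160),(240.7,200),(240.8,225))])
g=cv2.cvtColor(np.load('pics/w16.npy'),cv2.COLOR_RGB2GRAY).astype(float)
for r in range(84,226,20):
    d=np.diff(g[r,180:200]); k=d.argmax(); print(r,180+k+.5)
E
```

```text
fence [array([ 0.0015, -0.0729]), array([ 0.0017, -0.0937]), array([ 0.0018, -0.1061]), array([ 0.0019, -0.1158])]
tubeR [array([ 0.0012, -0.1275]), array([ 0.0013, -0.1397]), array([ 0.0012, -0.1777]), array([ 0.0012, -0.211 ]), array([ 0.0011, -0.2332])]
84 184.5
104 185.5
124 187.5
144 188.5
164 189.5
184 191.5
204 192.5
224 193.5
```

```bash
python3 - <<'E'
from h import *
for fn in('t0','t8','t10','t15'):
    g=cv2.cvtColor(np.load(f'pics/{fn}.npy'),cv2.COLOR_RGB2GRAY).astype(int)
    print(fn,'stop',[g[r,174:190].tolist() for r in(180,184,190)],'saddle',g[172,166:186].tolist())
    if fn in('t10','t15'): print('  tail',[g[r,278:290].tolist() for r in(172,176,180)])
E
```

```text
t0 stop [[151, 148, 147, 144, 144, 162, 163, 124, 126, 166, 212, 212, 183, 121, 94, 76], [207, 205, 205, 197, 222, 249, 239, 137, 123, 166, 224, 237, 237, 240, 234, 177], [250, 249, 249, 249, 244, 226, 183, 158, 147, 171, 220, 237, 237, 237, 231, 210]] saddle [176, 228, 241, 243, 243, 244, 244, 243, 242, 239, 219, 138, 114, 83, 90, 121, 132, 128, 125, 127]
t8 stop [[152, 151, 148, 146, 147, 164, 173, 191, 233, 242, 248, 244, 217, 133, 97, 77], [208, 208, 207, 199, 224, 249, 241, 196, 239, 248, 249, 249, 249, 241, 206, 171], [250, 250, 250, 249, 245, 228, 185, 165, 165, 159, 159, 161, 161, 160, 158, 159]] saddle [178, 230, 243, 244, 244, 244, 244, 244, 243, 240, 223, 138, 114, 83, 92, 120, 135, 129, 128, 130]
t10 stop [[148, 144, 144, 142, 141, 159, 169, 185, 232, 240, 246, 242, 213, 132, 93, 75], [204, 202, 203, 195, 219, 248, 238, 191, 236, 246, 247, 247, 247, 239, 203, 166], [249, 248, 249, 248, 243, 224, 181, 160, 160, 155, 153, 159, 156, 156, 156, 153]] saddle [172, 226, 241, 242, 242, 242, 242, 242, 241, 238, 216, 134, 113, 81, 91, 119, 128, 125, 124, 125]
  tail [[250, 251, 251, 251, 248, 235, 227, 226, 225, 225, 226, 224], [251, 251, 251, 251, 248, 233, 211, 216, 225, 226, 225, 225], [251, 251, 251, 251, 249, 239, 213, 207, 215, 225, 225, 226]]
t15 stop [[149, 147, 144, 143, 144, 162, 169, 185, 232, 241, 247, 244, 217, 132, 95, 76], [205, 205, 203, 196, 221, 248, 240, 192, 237, 248, 248, 249, 248, 240, 201, 167], [249, 249, 249, 249, 244, 225, 183, 156, 144, 145, 164, 175, 175, 175, 182, 189]] saddle [175, 228, 241, 242, 243, 243, 242, 242, 241, 239, 219, 136, 112, 84, 90, 120, 132, 127, 126, 127]
  tail [[251, 251, 251, 251, 248, 234, 220, 220, 225, 225, 225, 224], [250, 251, 250, 251, 248, 236, 212, 209, 216, 225, 226, 224], [251, 251, 251, 251, 250, 243, 213, 208, 215, 225, 226, 225]]
```

View pics/t15.png

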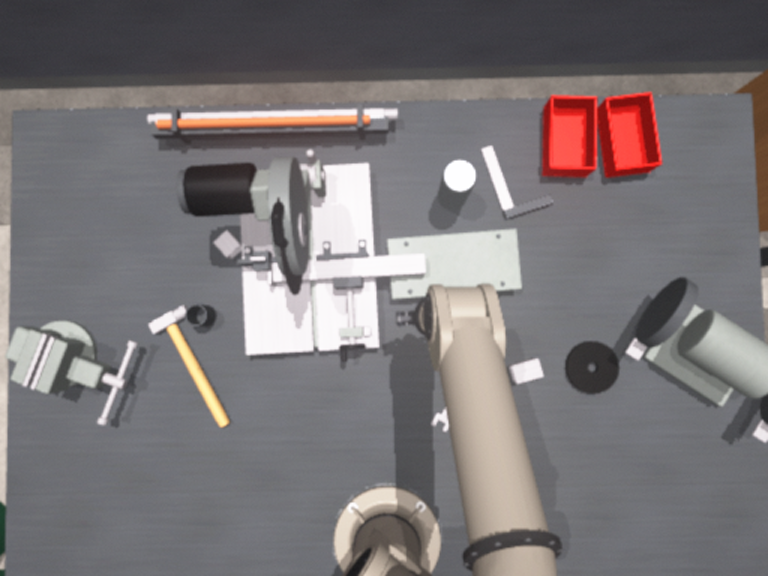

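The last top view shows the tube at (272–427, 256–280), lying between the stop and the jaw and along the fence. The bystanders are where they started, and the gripper is clear of everything.

```bash
python3 - <<'E'
from h import *
st(); print(job.hand_in())
E
```

```text
clock 27.65
joints [ 0.2142  0.4434 -0.2978  1.7127  0.1513  0.9941 -0.1011]
tcp_pos [ 0.6228 -0.0562  0.1933]
orientation [2.174  2.2544 0.0153]
contact_force [-0.7033  0.246  -0.2189]
moment [ 0.0262 -0.0209 -0.0136]
grip_width -0.0002
the job is handed in; nothing more can be done
None
```

The tube is on the saw bed, up to the length stop, and nipped against the fence by the vise jaw. I handed the job in at 27.65 s, with the gripper raised and touching nothing.

**What I did**
1. I gripped the tube near its front end and raised that end about 14 mm, with the rear still down on the rest. I then eased it over the step and set it on the bed.
2. I re-gripped near the tail and slid the tube on in small steps until I felt the stop.
3. I let go and pushed the jaw from behind, which moved the tube about 6 mm onto the fence.

**What the last checks showed**
- **Stop:** The tube held still under a push of about 9 N. Its nose stayed in the same place in the top view through release and clamping, and the stop's saddle has not moved since the start.
- **Jaw and fence:** The jaw stopped dead and held at about 21 N. It had travelled about 28 mm, and the camera had led me to expect about 30 mm.
- **Bystanders:** They look unmoved in the top view, except the wrench, which the arm partly hides there.

**What disagreed or could not be seen**
- **Force spike:** While setting the nose down on the bed, one push read 49 N at the wrist. That is under the 120 N limit, and it was pressed through the gripped tube, not the gripper's body.
- **Flatness along the fence:** One wrist measurement left a possible 0.6 mm gap at the infeed end, within the camera error. The fence edge could not be fitted well in the top view, and the saw head hides the nose end. Flatness there rests on the jaw's solid stop and the tube's edges being parallel to the saw to about 0.4°.

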